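# Stow the granite slab against its roller switch

## Task

Get the black granite slab ready for the road: lift it out of its birch holder, set it flat on the open shelf and let go, then take it by its two ends instead (the holder leaves only its long sides free, the bay only its ends) and lower it flat, lengthwise, into the birch travel bay. Then push it gently along the bay so that it presses the roller lever switch at the far end just until it clicks and stays clicked - pointer on the green, never, even for a moment, on into the red - and leave it so. Let only the slab touch the switch lever, and leave the jar, bowl, loupe and brush where they stand.

Things in the scene. Friction and masses are not known exactly. Their poses are not given: they have to be found in the camera images.
- slab: Loose polished black granite slab, 66 (own x) x 50 (own y) x 36 (z) mm, 0.29 to 0.44 kg. Origin at the centre of its underside. Its long sides are the faces at own y = +-25, its ends the faces at own x = +-33; either way round is the same. It starts lying flat in the holder, its length along the holder's y.
- holder: Fixed pale birch holder, 64 (x) x 110 (y) x 50 (z) mm. Origin at the centre of its underside. A 6 mm base board on which the slab lies, and two upright cheeks, each 60 mm wide along x and 14 mm thick, inner faces at y = +-39 and tops at z = 50, higher than the slab's top (42). Open at both x sides. The shelf around world x = 0.47 m, y = 0 is always clear.
- bay: Fixed birch travel bay, an open-topped channel along its own x. Origin at the centre of its underside. Floor 230 mm long (x = -115 to 115), 12 mm above the shelf. Channel 62 mm wide (y = -31 to 31); walls 12 mm thick, tops at z = 50 (the slab's top is then at 48). Near end (x = -115) open, no wall. The right wall (-y) runs full length, the left (+y) only to x = 53, with the switch beyond it.
- home (a point): Point on the bay floor, axes as the bay's, at bay x = 50.5, y = 0, z = 12: the slab's origin comes here when the switch is well clicked. Pushed along +x, the slab first touches the roller with its origin 8.5 mm short of here, clicks the switch 4 mm short of here, and overtravels it 4 mm past here.
- switch_base (a point): Fixed grey switch housing on the bay's left (+y) far corner, 56 x 78 x 26 mm, bay x = 55 to 111, y = 35 to 113, top at z = 26; it carries the lever and the white, green and red patches under the pointer. This point: the middle of its top.
- switch (a joint): Lever angle (rad), 0 at rest, growing as the roller is pushed along the bay's +x. Upright hinge axis at bay x = 83, y = 50. Clicks at 0.09, overtravelled beyond 0.25, hard stop 0.40. Roller 50 mm from the axis, so 0.01 rad is 0.5 mm. Light spring: 0.3 N at the roller at rest, 0.6 N at 0.17 rad; friction under the slab keeps it pressed when let go.
- switch_lever: The moving lever itself: steel arm with a white roller at one end and a black pointer at the other, 105 mm long overall, turning with the joint; it lies at z = 28 to 40 above the shelf. Origin on the hinge axis; at rest its roller is at its own y = -50, its pointer tip at +55.
- roller (a point): Centre of the white roller (radius 8 mm, 12 mm tall, upright), at rest at bay x = 83, y = 0, z = 34.
- pointer_tip (a point): Tip of the black pointer over the housing: over the white patch at rest, it moves along the bay's -x as the lever is pressed, over the green patch (clicked) and then the red one (overtravel).
- jar: Bystander, loose: twist-cap glass jar of tumbled tiger's eye, 72 mm across, 104 mm tall. Origin at the centre of its underside.
- bowl: Bystander, loose: blue ceramic bowl, 120 mm across, 45 mm tall. Origin at the centre of its underside.
- loupe: Bystander, loose: aluminium loupe in a spring clip on a round 72 mm foot, about 118 mm tall. Origin at the centre of its underside.
- brush: Bystander, loose: small brush, 160 mm long, lying along its own x.
Things that resemble listed ones, but are neither listed nor needed, are in the scene too. What is meant by the slab is not purple, and is the smaller of those in its own colour.

How it is judged:
On the way:
1. the slab lies flat on the open shelf, clear of holder and bay, let go (height (world z) of slab between -0.003 and 0.003 m and angle between slab's own z axis and vertical below 0.05 rad and contact force between the fingers and slab below 0.05 N and linear speed of slab below 0.01 m/s), for 0.2 s.
At the end, for the whole second after the job is handed in: Slab at rest, flat (tilt under 0.06 rad) on the bay floor (z 9 to 15 mm in the bay frame), within 12 mm of its centre line and 40 to 62 mm along its x, itself pressing the roller, with the lever between 0.09 (click) and 0.25 rad (overtravel) (value of joint switch between 0.09 and 0.25 rad and contact force between slab and switch_lever above 0.05 N and x of slab in the frame of bay between 0.04 and 0.062 m and y of slab in the frame of bay between -0.012 and 0.012 m and z of slab in the frame of bay between 0.009 and 0.015 m and angle between slab's own z axis and vertical below 0.06 rad and linear speed of slab below 0.01 m/s); the robot touches nothing.
It fails at once if the switch lever driven past 0.25 rad (overtravel, pointer in the red) (value of joint switch above 0.25 rad).
It fails at once if the robot touches the switch lever (contact force between any of the fingers, the arm and switch_lever above 0.1 N).
It fails at once if the jar, bowl, loupe or brush moved more than 20 mm (distance of any of jar, bowl, loupe, brush from where it was at the start of the episode above 0.02 m).
It also fails if it takes over 72 s, if anything falls off the work surface, if the arm or the gripper's body presses on something with over 40 N, if the wrist force passes 120 N, or if a joint passes its speed limit or range.

## Robot

A 6-joint arm with a two-finger parallel gripper is mounted at the origin on the work surface. World frame = base frame: x ahead of the robot, y to its left, z up, the work surface at z = 0. Lengths are in m, angles in rad, forces in N, time in s.
With the tool pointing down it reaches from about 0.35 to 0.975 m from the base axis. Payload 4.9 kg.
Tool frame: the origin (TCP) lies at the very end of the fingers, on their centre line; the grasp point (between the pads) lies 19 mm behind it; z points along the fingers, y is the direction in which the jaws open and shut (so a half turn about z gives the same grasp; the last joint's range is limited). The gripper opens to 85 mm and grips with 20 to 120 N. Pads are 22 mm wide; open, the fingers measure 114 mm over their backs; the gripper's body (76 mm by 85 mm) begins 54 mm behind the grasp point. The pads swing forward as they close: fully open they stand 13 mm farther back than shut.
Start: joints at [-1.238, 0.053, 1.613, -0, 1.476, -0.119], TCP at [0.273, -0.562, 0.194] pointing down, gripper open.
Joint ranges: [-3.01, 3.01], [-1.01, 2.22], [0.06, 2.58], [-1.02, 4.17], [0.09, 2.62], [-3.14, 3.14]. Speed limits (rad/s): [2.57, 2.57, 3.14, 3.14, 3.14, 3.14].

## Interface

Orientations are given as a unit quaternion [w, x, y, z].
In Python, from plant import monitor, eyes, manip gives the robot as it stands.
- The arm moves only by the tool step_arm, never from a script. Its argument "motion" is a list of rows, each a list of 7 numbers: the shift along the world's x, y, z scaled (see below), then the turn, a rotation vector about the world's x, y, z scaled (see below), then the closure in counts, from 0 (fully open) to 255 (shut). In form: [[x, y, z, ax, ay, az, grip], ...]. A call has 1 to 10 rows; each row is the pose to reach, as a shift and turn from the pose commanded when the call began; what a row does not reach only later rows make up. The controller multiplies each number of a shift by 0.5 m and each number of a turn by 1.5 rad. A row lasts 1/10 s, in which the tool goes at most 50 mm and 8.59 degrees, less where a joint would pass 70% of its speed; a pose out of reach is approached as far as the arm can. A call with a number of a shift or a turn outside -1 to 1 is refused whole. A call with a gripper value outside its range is refused whole. The fingers move at their own pace and stop on an object; the grip force is fixed at half the most. Time passes only in rows, so rows that repeat a pose let the fingers close. It gives the time, the measured TCP pose, the force and the opening at its end, in the units of the state.
- monitor.state(): the state, without advancing time (a new reading comes with each control period).
- eyes.grab_frame(name): name is "scene" or "top" or "wrist"; returns a dict with "pixels" (480x640x3 uint8, red, green, blue), "mtx" (3x3 intrinsics, pixels), "rvec" (rotation vector, rad) and "tvec" (3), from world to camera coordinates, as OpenCV has them; the wrist camera has in their place "hand_eye" (4x4, takes a point from camera to tool coordinates, whose origin is the TCP and whose axes are the flange's). Camera axes: x right, y down, z forward; pixel columns grow to the right and rows downward; lengths in m; the calibration is good to about 2 mm. A picture is of the moment at which its call begins: read the wrist's pose just before it. There is no depth.
- manip.job_done(): hands the job in, once; it reports no verdict.
Trained networks look in the newest picture that a camera, given by its name, has taken for a name from the list of things; names that differ only in an ending like _2 or _b are one class to them, and where a whole thing is asked for, a point or a joint stands for the part that bears it (a point fixed in the world has none). Each returns a list of dicts, best first, with "p" (0 to 1); they miss things now and then, are a little off and sometimes report something else, mostly with a low value. They report only what shows in the picture. A call takes as long as a camera call. They do not tell look-alikes from the thing itself.
- eyes.look_for(name, camera): "box" ([centre column, centre row, width, height] in pixels, round what is visible of it).
- eyes.pinpoint(name, camera): "uv" ([column, row] in pixels: a listed point, or the origin of a listed thing).
The state is a dict: "time": time; "joint_pos": joint angles; "joint_vel": joint speeds; "joint_efforts": joint torques, N m; "tool_pos": TCP position; "tool_rot": TCP orientation; "contact_force": force on the tool from outside, world axes, zero at the start; "ft_torque": the same for the moment, N m; "gripper_width": opening from 0.0 (shut) to 1.0 (fully open).
Only numpy, scipy, OpenCV 4.12 (cv2) and the standard library are available. Lean on these libraries where they do the work, as an engineer would, in place of code of your own. Each camera call takes 0.05 s, during which the arm holds its last target.

## Working session

There is one attempt and no reset: what is moved stays moved. The work goes in short steps, Python scripts to look and compute and a tool call to move; the robot and the scene stay as the last step left them, time stands still between calls to the robot, and variables do not carry over. Pictures are saved under pics/ and viewed, and the job is handed in when it is done.

Besides the shell and the picture viewer there is one more tool, called as a command line: name --pt "numbers of a row" for each row, then --argument value for the rest. step_arm: Moves the arm, as the interface text tells. Its arguments: {"type":"object","properties":{"motion":{"type":"array","items":{"type":"array","items":{"type":"number"}}}},"required":["motion"]}

```bash
mkdir -p pics; ls
python3 - <<'E'
from plant import monitor, eyes, manip
import cv2
s=monitor.state(); print({k:(v if not hasattr(v,'tolist') else v.tolist()) for k,v in s.items()})
for c in ["scene","top","wrist"]:
    f=eyes.grab_frame(c)
    cv2.imwrite(f"pics/{c}0.png",f["pixels"][:,:,::-1])
    print(c,{k:v for k,v in f.items() if k!="pixels"})
E
```

```text
pics
{'time': 0.0, 'joint_pos': [-1.2380027199966865, 0.0533467397100529, 1.614305935441232, -1.3643856193148004e-05, 1.4759664926021108, -0.11899273995758697], 'joint_vel': [1.3127530492600787e-06, 0.00109152334346546, 0.0015930364798429587, 0.00016100948515105094, 0.0005057200990617058, -0.0005789014588717078], 'joint_efforts': [0.00046589106204919517, -39.36736822128296, -37.017788887023926, -7.393091664198437e-05, 0.007075172761688009, 2.9820208169439866e-06], 'tool_pos': [0.272630106114384, -0.5616307372520352, 0.19226222376037147], 'tool_rot': [-0.0010067482821060811, 0.9745937990615723, 0.22397745443471936, -0.0001148632726133155], 'contact_force': [-0.16048118869300207, -0.5514864786418247, 0.16021968790701743], 'ft_torque': [0.004503030620604515, -0.03327172338017206, 0.021045325194963674], 'gripper_width': 1.0021561236102317}
scene {'mtx': array([[511.97946391,   0.        , 321.61740286],
       [  0.        , 511.97946391, 235.31842124],
       [  0.        ,   0.        ,   1.        ]]), 'rvec': array([ 2.2205969 ,  0.71470472, -0.33554524]), 'tvec': array([-0.53121639, -0.21957796,  1.61289234])}
top {'mtx': array([[554.92601096,   0.        , 316.69067649],
       [  0.        , 554.92601096, 244.16033593],
       [  0.        ,   0.        ,   1.        ]]), 'rvec': array([ 2.19546406, -2.1621434 ,  0.11203425]), 'tvec': array([-0.02560004,  0.68188198,  1.18800539])}
wrist {'mtx': array([[432.71531871,   0.        , 321.45800846],
       [  0.        , 432.71531871, 250.7245323 ],
       [  0.        ,   0.        ,   1.        ]]), 'hand_eye': array([[-7.05964341e-04, -9.50116160e-01, -3.11895469e-01,
         8.04586493e-02],
       [ 9.99999639e-01, -8.18131805e-04,  2.28782299e-04,
        -7.53198229e-04],
       [-4.72541363e-04, -3.11895195e-01,  9.50116395e-01,
        -1.79974581e-01],
       [ 0.00000000e+00,  0.00000000e+00,  0.00000000e+00,
         1.00000000e+00]])}
```

View pics/scene0.png

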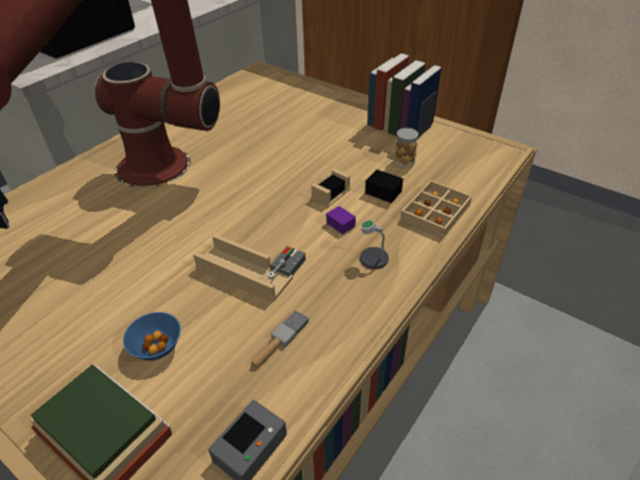

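View pics/top0.png

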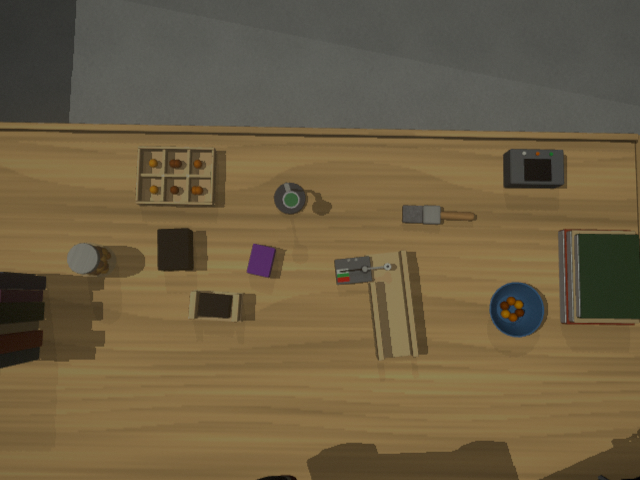

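Run:
```python
from plant import monitor, eyes
for c in ["top","scene"]:
  for n in ["slab","holder","bay","home","switch_base","switch_lever","roller","pointer_tip","jar","bowl","loupe","brush"]:
    try: print(c,n,[(round(d["p"],2),[round(float(x),1) for x in d["uv"]]) for d in eyes.pinpoint(n,c)[:4]])
    except Exception as e: print(n,e)
print(monitor.state()["time"])
```

```text
top slab [(0.86, [258.6, 261.5]), (0.76, [174.7, 251.5]), (0.57, [214.7, 306.9])]
top holder [(0.59, [217.6, 306.2])]
top bay [(0.85, [387.1, 299.2])]
top home [(0.68, [387.6, 281.1])]
top switch_base [(0.65, [354.8, 270.5])]
top switch_lever [(0.63, [359.0, 268.6])]
top roller [(0.5, [389.2, 266.4])]
top pointer_tip [(0.51, [510.3, 308.5])]
top jar [(0.66, [105.0, 262.8])]
top bowl [(0.65, [507.4, 308.5])]
top loupe [(0.74, [290.3, 200.4])]
top brush []
scene slab [(0.74, [341.7, 224.1]), (0.66, [385.3, 189.0]), (0.63, [331.5, 192.7])]
scene holder [(0.62, [329.6, 195.5])]
scene bay [(0.79, [243.7, 272.8]), (0.67, [279.3, 266.0]), (0.27, [371.0, 259.7])]
scene home [(0.6, [259.4, 279.0])]
scene switch_base [(0.6, [290.7, 258.6])]
scene switch_lever [(0.48, [283.2, 266.3])]
scene roller [(0.51, [269.6, 275.9])]
scene pointer_tip [(0.44, [293.1, 250.6]), (0.29, [288.0, 258.7])]
scene jar [(0.58, [406.0, 159.2]), (0.52, [262.3, 276.6]), (0.16, [327.6, 194.8])]
scene bowl [(0.87, [157.9, 347.8]), (0.48, [273.5, 275.3])]
scene loupe [(0.93, [376.6, 259.2])]
scene brush [(0.73, [402.8, 162.8]), (0.72, [283.4, 340.8]), (0.23, [269.1, 276.2])]
1.35
```

```bash
cat > h.py <<'E'
import numpy as np, cv2
from scipy.spatial.transform import Rotation as R
CAM={"scene":(np.array([[511.97946391,0,321.61740286],[0,511.97946391,235.31842124],[0,0,1]]),np.array([2.2205969,0.71470472,-0.33554524]),np.array([-0.53121639,-0.21957796,1.61289234])),
"top":(np.array([[554.92601096,0,316.69067649],[0,554.92601096,244.16033593],[0,0,1]]),np.array([2.19546406,-2.1621434,0.11203425]),np.array([-0.02560004,0.68188198,1.18800539]))}
KW=np.array([[432.71531871,0,321.45800846],[0,432.71531871,250.7245323],[0,0,1]])
HE=np.array([[-7.05964341e-04,-9.50116160e-01,-3.11895469e-01,8.04586493e-02],[9.99999639e-01,-8.18131805e-04,2.28782299e-04,-7.53198229e-04],[-4.72541363e-04,-3.11895195e-01,9.50116395e-01,-1.79974581e-01],[0,0,0,1]])
def q2R(q): return R.from_quat([q[1],q[2],q[3],q[0]]).as_matrix()
def wristcam(pos,rot):
    T=np.eye(4);T[:3,:3]=q2R(rot);T[:3,3]=pos
    W=T@HE; Rc=W[:3,:3].T; t=-Rc@W[:3,3]
    return KW,cv2.Rodrigues(Rc)[0].ravel(),t
def ray(cam,uv):
    K,r,t=cam; Rm=cv2.Rodrigues(r)[0]
    return -Rm.T@t, Rm.T@np.linalg.inv(K)@np.array([uv[0],uv[1],1.])
def onz(cam,uv,z):
    c,d=ray(cam,uv); return c+d*(z-c[2])/d[2]
def tri(obs):
    A=np.zeros((3,3));b=np.zeros(3)
    for cam,uv in obs:
        c,d=ray(cam,uv);d=d/np.linalg.norm(d);P=np.eye(3)-np.outer(d,d);A+=P;b+=P@c
    x=np.linalg.solve(A,b)
    e=[np.linalg.norm((np.eye(3)-np.outer(d/np.linalg.norm(d),d/np.linalg.norm(d)))@(x-c)) for c,d in (ray(cam,uv) for cam,uv in obs)]
    return x,e
def proj(cam,P):
    return cv2.projectPoints(np.asarray(P,float).reshape(-1,3),cam[1],cam[2],cam[0],None)[0].reshape(-1,2)
E
python3 - <<'E'
from h import *
T,S=CAM["top"],CAM["scene"]
for n,a,b,z in [("slab",(214.7,306.9),(331.5,192.7),.006),("holder",(217.6,306.2),(329.6,195.5),0),("bay",(387.1,299.2),(243.7,272.8),0),("home",(387.6,281.1),(259.4,279),.012),("sb",(354.8,270.5),(290.7,258.6),.026),("roller",(389.2,266.4),(269.6,275.9),.034),("jar",(105,262.8),(406,159.2),0),("bowl",(507.4,308.5),(157.9,347.8),0),("loupe",(290.3,200.4),(376.6,259.2),0)]:
    print(n,tri([(T,a),(S,b)])[0].round(3),onz(T,a,z).round(3),onz(S,b,z).round(3))
for c,(x0,y0,x1,y1) in {"top":(150,220,310,340),"top_b":(320,235,440,370),"scene":(280,150,480,290),"scene_b":(180,225,320,305)}.items():
    im=cv2.imread(f"pics/{c.split('_')[0]}0.png")[y0:y1,x0:x1]
    k=min(800/im.shape[1],600/im.shape[0],5)
    im=cv2.resize(im,None,fx=k,fy=k,interpolation=cv2.INTER_CUBIC); im=cv2.convertScaleAbs(im,alpha=1.6); print(c,k); cv2.imwrite(f"pics/crop_{c}.png",im)
E
```

```text
slab [ 0.541  0.21  -0.001] [0.541 0.209 0.006] [0.546 0.202 0.006]
holder [ 0.541  0.203 -0.007] [0.543 0.203 0.   ] [0.544 0.194 0.   ]
bay [ 0.559 -0.179  0.005] [ 0.564 -0.175  0.   ] [ 0.55 -0.18  0.  ]
home [ 0.603 -0.176  0.007] [ 0.604 -0.174  0.012] [ 0.604 -0.181  0.012]
sb [ 0.629 -0.097  0.027] [ 0.626 -0.1    0.026] [ 0.632 -0.094  0.026]
roller [ 0.635 -0.175  0.037] [ 0.636 -0.175  0.034] [ 0.632 -0.173  0.034]
jar [0.64  0.456 0.016] [0.636 0.458 0.   ] [ 0.634  0.485 -0.   ]
bowl [ 0.546 -0.448 -0.007] [ 0.547 -0.445  0.   ] [ 0.55  -0.452  0.   ]
loupe [ 0.788  0.049 -0.003] [0.784 0.046 0.   ] [ 0.793  0.049 -0.   ]
top 5.0
top_b 4.444444444444445
scene 4.0
scene_b 5
```

```bash
python3 -c "
import cv2,numpy as np
a=cv2.imread('pics/crop_top.png');b=cv2.imread('pics/crop_top_b.png')
print(a.shape,b.shape)"
```

```text
(600, 800, 3) (600, 533, 3)
```

View pics/crop_top.png

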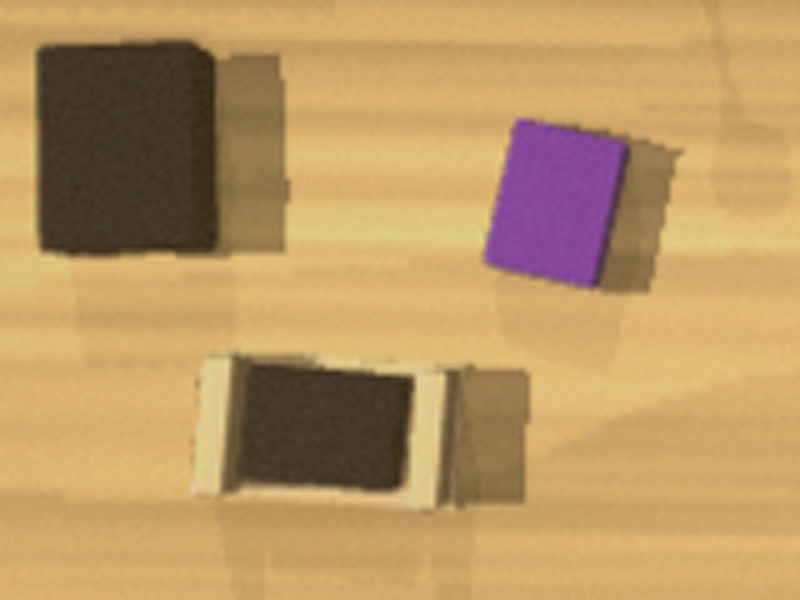

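View pics/crop_top_b.png

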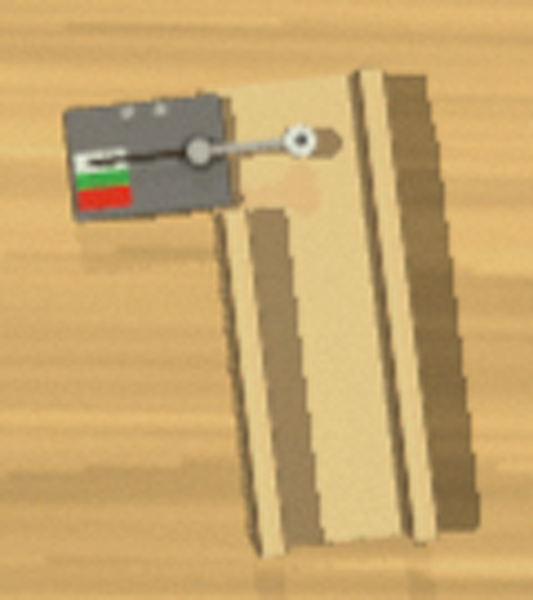

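View pics/crop_scene_b.png

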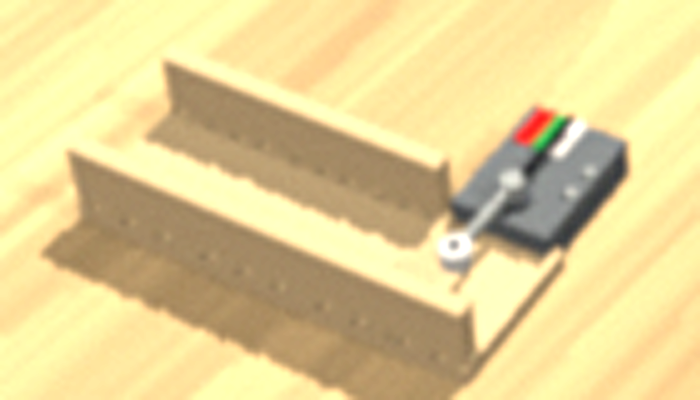

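The slab meant is the black block in the birch holder, top view (214, 306). The purple block at (262, 261) is excluded by colour. The other black block at (175, 250) is clearly larger, so it is excluded too. The bay's open end faces the robot, with the switch at about (355, 270). I'm moving over the bay first to measure with the wrist camera.

step_arm --pt "0.574 0.72 0.05 0 0 0.745 0" --pt "0.574 0.72 0.05 0 0 0.745 0" --pt "0.574 0.72 0.05 0 0 0.745 0" --pt "0.574 0.72 0.05 0 0 0.745 0" --pt "0.574 0.72 0.05 0 0 0.745 0" --pt "0.574 0.72 0.05 0 0 0.745 0" --pt "0.574 0.72 0.05 0 0 0.745 0" --pt "0.574 0.72 0.05 0 0 0.745 0" --pt "0.574 0.72 0.05 0 0 0.745 0" --pt "0.574 0.72 0.05 0 0 0.745 0"

```text
time: 2.35
tool_pos: [0.5622, -0.1984, 0.219]
tool_rot: [0.0, 0.706, 0.708, 0.001]
contact_force: [1.8, -0.5, 0.3]
gripper_width: 1.0
```

```bash
cat >> h.py <<'E'
import json,os
def shot(name):
    from plant import monitor,eyes
    s=monitor.state(); f=eyes.grab_frame("wrist")
    cv2.imwrite(f"pics/{name}.png",f["pixels"][:,:,::-1])
    json.dump({"pos":list(map(float,s["tool_pos"])),"rot":list(map(float,s["tool_rot"]))},open(f"pics/{name}.json","w"))
    print(s["time"],np.round(s["tool_pos"],4),np.round(s["tool_rot"],4),"w",round(s["gripper_width"],3),"F",np.round(s["contact_force"],2))
def wc(name):
    d=json.load(open(f"pics/{name}.json")); return wristcam(d["pos"],d["rot"])
E
python3 - <<'E'
from h import *
shot("w1")
E
```

```text
2.35 [ 0.5622 -0.1984  0.219 ] [2.000e-04 7.058e-01 7.084e-01 8.000e-04] w 1.0 F [ 1.76 -0.47  0.32]
```

View pics/w1.png

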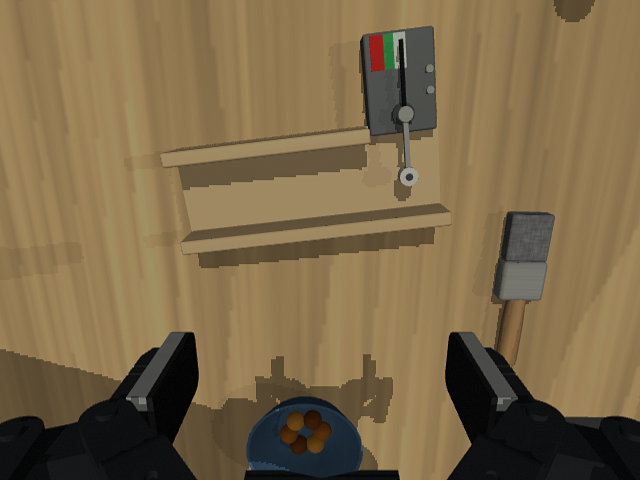

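Run:
```python
from h import *
im=cv2.imread("pics/w1.png")
cv2.imwrite("pics/w1c.png",cv2.resize(im[15:285,150:470],None,fx=2.5,fy=2.5,interpolation=cv2.INTER_CUBIC)[:600]) if 0 else None
a=cv2.resize(im[110:280,150:310],None,fx=4,fy=4,interpolation=cv2.INTER_CUBIC)[:600]; cv2.imwrite("pics/w1a.png",a[:600,:800])
b=cv2.resize(im[15:255,345:465],None,fx=2.5,fy=2.5,interpolation=cv2.INTER_CUBIC); b=cv2.resize(im[15:165,345:465],None,fx=4,fy=4,interpolation=cv2.INTER_CUBIC);cv2.imwrite("pics/w1b.png",b)
c=cv2.resize(im[110:240,340:480],None,fx=4.5,fy=4.5,interpolation=cv2.INTER_CUBIC);cv2.imwrite("pics/w1c.png",c)
```

```text
(no output)
```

View pics/w1a.png

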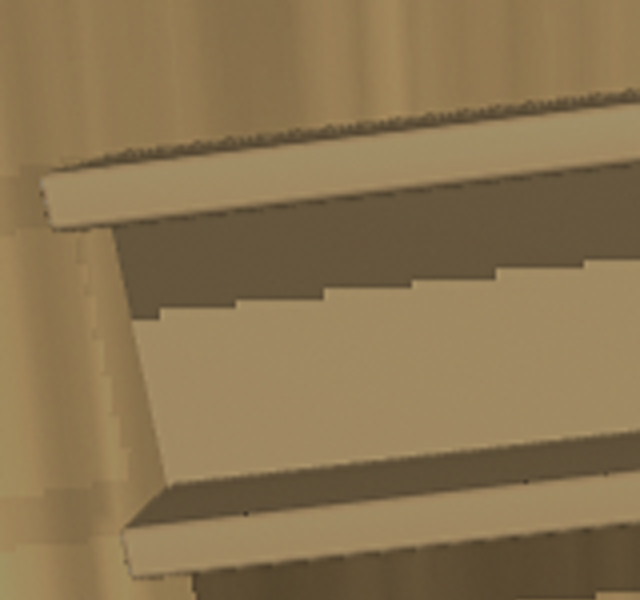

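View pics/w1c.png

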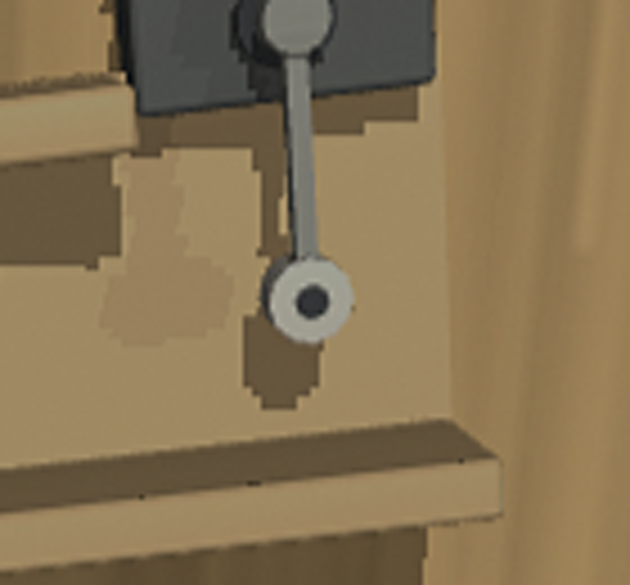

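```bash
cat >> h.py <<'E'
from scipy.optimize import least_squares
def fit(obs,x0,fixz=None):
    # obs: list (cam, local pt (m), uv); x=[x,y,yaw,z]
    def P(x,p):
        c,s=np.cos(x[2]),np.sin(x[2]); return np.array([x[0]+c*p[0]-s*p[1],x[1]+s*p[0]+c*p[1],p[2]+(x[3] if fixz is None else fixz)])
    f=lambda x:np.concatenate([proj(cam,P(x,p))[0]-np.array(uv) for cam,p,uv in obs])
    r=least_squares(f,x0,loss="soft_l1"); return r.x,f(r.x).reshape(-1,2)
E
python3 - <<'E'
from h import *
w=wc("w1")
L=[((-115,43,50),(160.5,154.3)),((-115,31,50),(163.75,167.5)),((-115,-31,12),(192.5,231.75)),((-115,-31,50),(181,242.5)),((-115,-43,50),(183.25,254.5)),((115,-31,50),(451.1,211.8)),((115,-43,50),(450.9,224.9)),((115,-31,12),(440.4,203.6)),((53,31,50),(370.2,144)),((53,43,50),(369.6,128.9)),((83,0,40),(409.3,176.9))]
o=[(w,np.array(p)/1e3,uv) for p,uv in L]
x,r=fit(o,[.56,-.18,.1,0]); print(x.round(4)); print(r.round(1).tolist())
x,r=fit(o,[.56,-.18,.1,0],0.); print(x.round(4)); print(r.round(1).tolist())
# check in top & scene
def loc(p): 
    c,s=np.cos(x[2]),np.sin(x[2]);p=np.array(p)/1e3; return [x[0]+c*p[0]-s*p[1],x[1]+s*p[0]+c*p[1],p[2]]
for c in CAM: print(c,proj(CAM[c],[loc((83,0,40)),loc((-115,-43,50)),loc((115,-43,50)),loc((-115,43,50))]).round(1).tolist())
print(loc((50.5,0,12)))
E
```

```text
[ 0.5522 -0.1818  0.1183 -0.0039]
[[-0.2, -0.3], [0.0, 1.6], [0.3, -1.6], [-0.7, -0.5], [0.1, 0.8], [0.1, -0.3], [0.6, 0.4], [-1.1, -1.4], [0.9, 0.5], [0.3, 0.0], [-0.8, 0.2]]
[ 0.5523 -0.1812  0.1189  0.    ]
[[-1.8, -0.4], [-1.6, 1.6], [-0.7, -1.0], [-2.0, 0.3], [-1.2, 1.7], [1.7, 0.0], [2.2, 0.9], [0.2, -1.2], [1.7, 0.1], [1.0, -0.5], [0.3, 0.2]]
scene [[270.7, 274.0], [192.4, 254.2], [271.7, 288.1], [214.5, 233.3]]
top [[388.1, 266.6], [419.6, 356.8], [406.8, 249.7], [379.5, 361.1]]
[np.float64(0.6024288308777918), np.float64(-0.1752545133113126), np.float64(0.012)]
```

step_arm --pt "-0.04 0.74 0 0 0 0 0" --pt "-0.04 0.74 0 0 0 0 0" --pt "-0.04 0.74 0 0 0 0 0" --pt "-0.04 0.74 0 0 0 0 0" --pt "-0.04 0.74 0 0 0 0 0" --pt "-0.04 0.74 0 0 0 0 0" --pt "-0.04 0.74 0 0 0 0 0" --pt "-0.04 0.74 0 0 0 0 0" --pt "-0.04 0.74 0 0 0 0 0" --pt "-0.04 0.74 0 0 0 0 0"

```text
time: 3.4
tool_pos: [0.5399, 0.1666, 0.2183]
tool_rot: [0.0, 0.708, 0.706, -0.0]
contact_force: [-0.1, 0.6, -0.9]
gripper_width: 1.002
```

Run:
```python
from h import *
shot("w2")
```

```text
3.4 [0.5399 0.1666 0.2183] [ 3.000e-04  7.078e-01  7.064e-01 -4.000e-04] w 1.002 F [-0.06  0.63 -0.91]
```

View pics/w2.png

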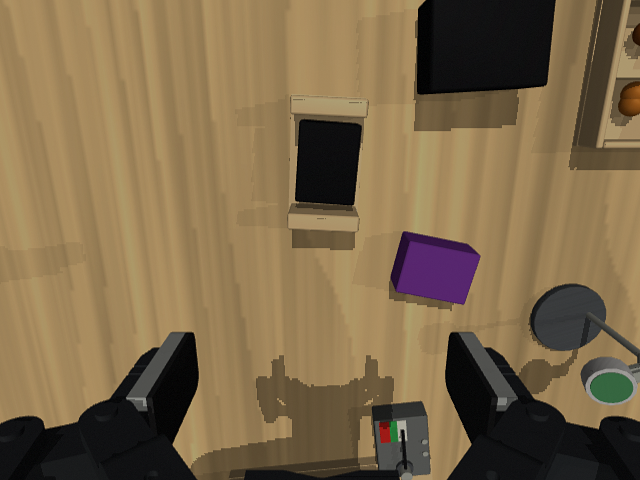

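step_arm --pt "0 0.04 -0.12 0 0 -0.04 0" --pt "0 0.04 -0.12 0 0 -0.04 0" --pt "0 0.04 -0.12 0 0 -0.04 0" --pt "0 0.04 -0.12 0 0 -0.04 0"

```text
time: 3.85
tool_pos: [0.5403, 0.1867, 0.1592]
tool_rot: [0.0, 0.729, 0.685, -0.0]
contact_force: [0.3, 0.3, 0.6]
gripper_width: 1.001
```

Run:
```python
from h import *
shot("w3")
im=cv2.imread("pics/w2.png"); cv2.imwrite("pics/w2a.png",cv2.resize(im[85:245,270:390],None,fx=3.75,fy=3.75,interpolation=cv2.INTER_CUBIC))
```

```text
3.85 [0.5403 0.1867 0.1592] [ 2.000e-04  7.286e-01  6.849e-01 -1.000e-04] w 1.001 F [0.32 0.33 0.58]
```

View pics/w3.png

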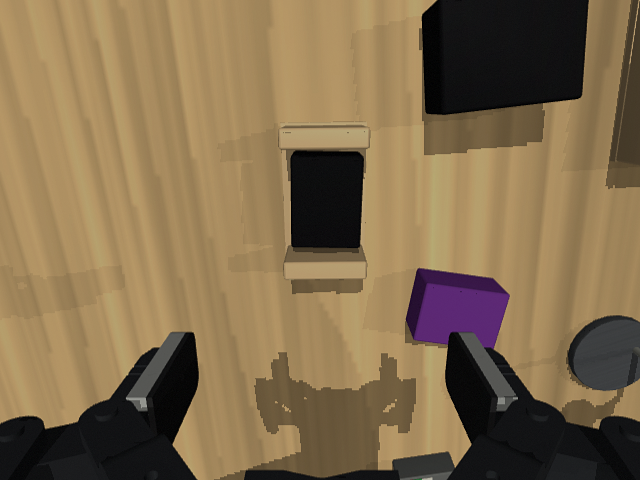

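View pics/w2a.png

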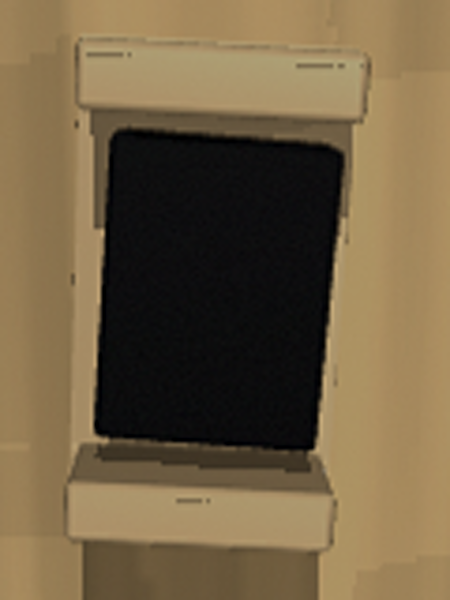

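```bash
cat >> h.py <<'E'
from scipy.optimize import minimize
def darkmask(name,roi,th=45):
    g=cv2.imread(f"pics/{name}.png"); m=(g.max(2)<th).astype(np.uint8); r=np.zeros_like(m); x0,y0,x1,y1=roi; r[y0:y1,x0:x1]=m[y0:y1,x0:x1]
    n,l,st,ce=cv2.connectedComponentsWithStats(r); k=1+np.argmax(st[1:,4]); m=(l==k).astype(np.uint8); 
    return cv2.morphologyEx(m,cv2.MORPH_CLOSE,np.ones((7,7),np.uint8))
def boxhull(cam,x,dims=(.066,.050,.036),z0=None):
    c,s=np.cos(x[2]),np.sin(x[2]); z0=x[3] if z0 is None else z0
    P=[[x[0]+c*a-s*b,x[1]+s*a+c*b,z0+h] for a in(-dims[0]/2,dims[0]/2) for b in(-dims[1]/2,dims[1]/2) for h in (0,dims[2])]
    return cv2.convexHull(proj(cam,P).astype(np.float32)).reshape(-1,2)
def slabfit(views,x0,z0=None):
    ms=[]
    for name,roi in views:
        m=darkmask(name,roi); ms.append((wc(name),m)); 
    def cost(x):
        t=0
        for cam,m in ms:
            h=boxhull(cam,x,z0=z0); r=np.zeros_like(m); cv2.fillPoly(r,[np.round(h*16).astype(np.int32)],1,cv2.LINE_8,4)
            t+=1-(r&m).sum()/max(1,(r|m).sum())
        return t/len(ms)
    n=4 if z0 is None else 3
    best=None
    for _ in range(3):
        st=np.array([.006,.006,.08,.006])[:n]; xx=(best.x if best is not None else np.array(x0[:n]))
        sim=np.vstack([xx]+[xx+np.eye(n)[i]*st[i] for i in range(n)])
        best=minimize(cost,xx,method="Nelder-Mead",options=dict(initial_simplex=sim,xatol=1e-5,fatol=1e-5,maxiter=400))
    return best.x,best.fun
E
python3 - <<'E'
from h import *
v2=("w2",(285,110,370,215)); v3=("w3",(280,140,375,255))
for n,r in (v2,v3):
    m=darkmask(n,r); print(cv2.minAreaRect(np.argwhere(m)[:,::-1].astype(np.float32)))
for vs in ([v2,v3],):
    print(slabfit(vs,[.54,.205,1.52,.006]))
for vs in ([v2,v3],[v2],[v3]): print(slabfit(vs,[.54,.205,1.52],z0=.006))
# holder cheek top corners
w=wc("w2"); k=3.75
L=[((-30,53,50),(80,40)),((30,53,50),(369,52)),((-30,39,50),(78,106)),((30,39,50),(365,121)),((-30,-39,50),(70,485)),((30,-39,50),(333,490)),((-30,-53,50),(68,540)),((30,-53,50),(329,551))]
o=[(w,np.array(p)/1e3,(u/k+270,v/k+85)) for p,(u,v) in L]
x,r=fit(o,[.54,.2,-.06,0]); print(x.round(4),r.round(1).tolist())
E
```

```text
((327.1310729980469, 162.07891845703125), (62.357513427734375, 82.27674102783203), 4.48460578918457)
((327.0, 199.0), (96.0, 72.0), 90.0)
(array([ 0.5440992 ,  0.20334692,  1.49079418, -0.00164344]), np.float64(0.016362953524861945))
(array([0.54351746, 0.20463307, 1.49342893]), np.float64(0.04983896455032777))
(array([0.54446448, 0.20487114, 1.50549188]), np.float64(0.05508072174738843))
(array([0.54382258, 0.20435466, 1.50398898]), np.float64(0.050655874965113035))
[ 0.5433  0.2023 -0.0491 -0.0042] [[-0.6, -0.4], [0.4, 0.2], [-0.5, 1.1], [0.0, 0.9], [-0.6, -1.9], [1.1, 0.0], [-0.4, -0.4], [1.0, -0.1]]
```

step_arm --pt "0.008 0.034 0 0 0 0 0" --pt "0.008 0.034 -0.1 0 0 0 0" --pt "0.008 0.034 -0.2 0 0 0 0" --pt "0.008 0.034 -0.25 0 0 0 0" --pt "0.008 0.034 -0.28 0 0 0 0" --pt "0.008 0.034 -0.304 0 0 0 0" --pt "0.008 0.034 -0.304 0 0 0 0" --pt "0.008 0.034 -0.304 0 0 0 0"

```text
time: 4.7
tool_pos: [0.5454, 0.2052, 0.0083]
tool_rot: [0.001, 0.728, 0.685, 0.001]
contact_force: [0.2, 0.3, -0.6]
gripper_width: 1.002
```

Run:
```python
from h import *
shot("w4")
```

```text
4.7 [0.5454 0.2052 0.0083] [7.000e-04 7.285e-01 6.851e-01 1.300e-03] w 1.002 F [ 0.15  0.27 -0.55]
```

View pics/w4.png

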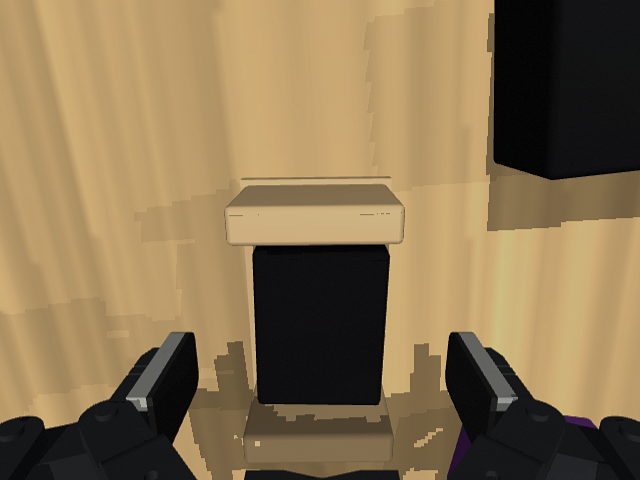

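Run:
```python
from h import *
from plant import eyes
print(slabfit([("w4",(245,230,395,420))],[.544,.204,1.5],z0=.006))
print(slabfit([("w4",(245,230,395,420))],[.544,.204,1.5,.006]))
print(slabfit([("w2",(285,110,370,215)),("w3",(280,140,375,255)),("w4",(245,230,395,420))],[.544,.204,1.5,.006]))
for c in ("top","scene"):
    f=eyes.grab_frame(c)["pixels"][:,:,::-1]
    cv2.imwrite(f"pics/{c}1.png",f)
    x0,y0=(150,250) if c=="top" else (270,130)
    cv2.imwrite(f"pics/{c}1c.png",cv2.convertScaleAbs(cv2.resize(f[y0:y0+100,x0:x0+130],None,fx=6,fy=6,interpolation=cv2.INTER_CUBIC),alpha=1.8))
    print(proj(CAM[c],[[.5454,.2052,.0083],[.5454,.2052,.042]]))
```

```text
(array([0.54364552, 0.20151816, 1.49728874]), np.float64(0.13353789248034975))
(array([ 5.43547177e-01,  1.99085309e-01,  1.49179348e+00, -9.43720606e-04]), np.float64(0.09512140788594337))
(array([0.54368259, 0.20323982, 1.49177211, 0.00191237]), np.float64(0.05602977720879143))
[[216.1123245  305.10271773]
 [213.45850767 305.36937695]]
[[332.0502542  191.43442393]
 [332.03798923 182.040623  ]]
```

View pics/scene1c.png

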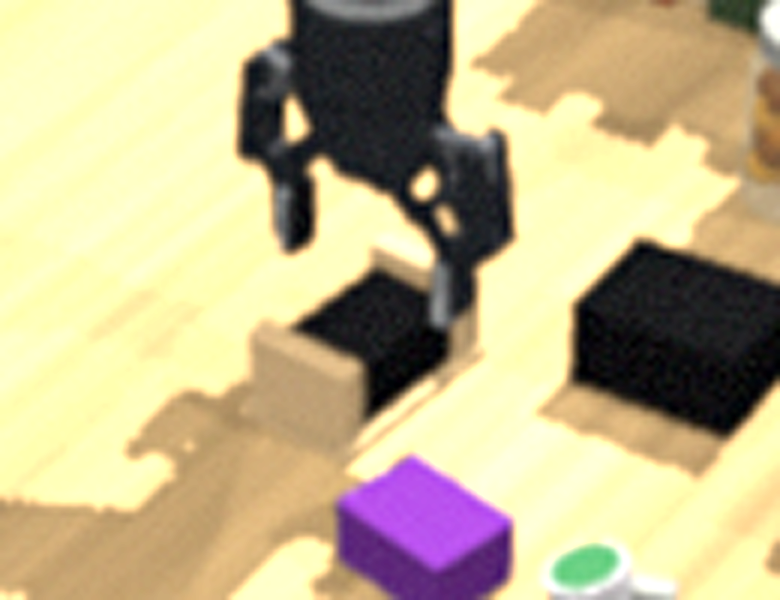

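View pics/top1c.png

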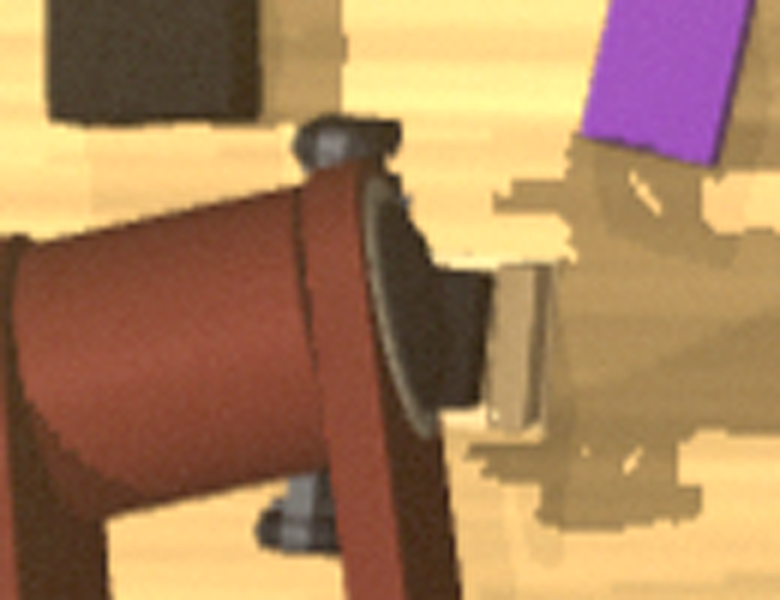

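Run:
```python
from h import *
x=np.array([.5454,.2052]);u=np.array([np.cos(-.061),np.sin(-.061)])
for s in (-.0425,-.057,.0425,.057):
  for z in (.008,.02,.04,.06,.08):
    p=[*(x+u*s),z]; a=(proj(CAM["scene"],p)[0]-[270,130])*6; b=proj(wc("w4"),p)[0]; print(s,z,a.round(),b.round())
```

```text
-0.0425 0.008 [305. 336.] [229. 296.]
-0.0425 0.02 [304. 316.] [224. 307.]
-0.0425 0.04 [304. 283.] [213. 330.]
-0.0425 0.06 [303. 249.] [199. 358.]
-0.0425 0.08 [302. 214.] [181. 395.]
-0.057 0.008 [282. 325.] [197. 296.]
-0.057 0.02 [282. 306.] [190. 307.]
-0.057 0.04 [281. 272.] [175. 330.]
-0.057 0.06 [280. 238.] [156. 358.]
-0.057 0.08 [279. 204.] [132. 396.]
0.0425 0.008 [442. 403.] [417. 295.]
0.0425 0.02 [442. 383.] [423. 307.]
0.0425 0.04 [443. 349.] [434. 329.]
0.0425 0.06 [443. 315.] [449. 358.]
0.0425 0.08 [444. 280.] [468. 395.]
0.057 0.008 [466. 415.] [449. 295.]
0.057 0.02 [466. 395.] [456. 306.]
0.057 0.04 [467. 361.] [472. 329.]
0.057 0.06 [468. 326.] [492. 358.]
0.057 0.08 [469. 291.] [517. 394.]
```

Run:
```python
import cv2
im=cv2.imread("pics/w4.png"); cv2.imwrite("pics/w4c.png",cv2.convertScaleAbs(cv2.resize(im[300:480,60:340],None,fx=2.8,fy=2.8,interpolation=cv2.INTER_CUBIC),alpha=1.8,beta=15))
```

```text
(no output)
```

View pics/w4c.png

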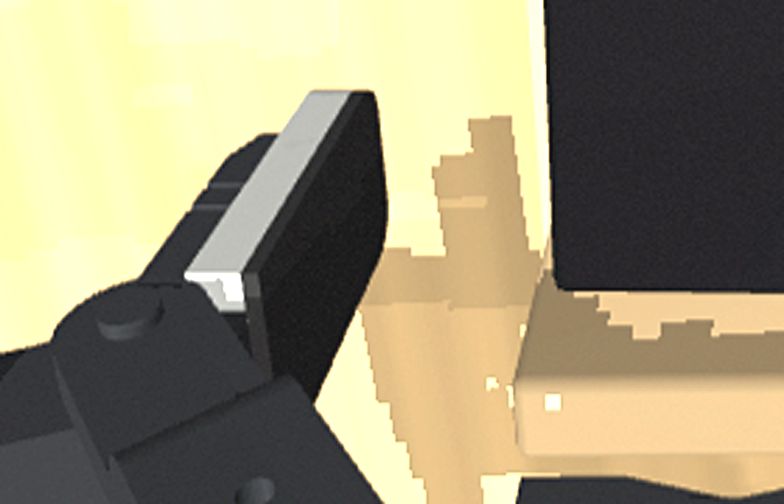

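Both cameras show the open fingertips about 45–50 mm above the reported TCP, which is more than the 13 mm in the text. I'll raise the arm and look at the fingers partly closed before gripping.

step_arm --pt "0 0 0.1 0 0 0 0" --pt "0 0 0.14 0 0 0 95" --pt "0 0 0.14 0 0 0 95" --pt "0 0 0.14 0 0 0 95" --pt "0 0 0.14 0 0 0 95" --pt "0 0 0.14 0 0 0 95"

```text
time: 5.45
tool_pos: [0.5427, 0.2044, 0.0748]
tool_rot: [-0.001, 0.729, 0.685, -0.001]
contact_force: [0.3, -0.3, 0.0]
gripper_width: 0.628
```

Run:
```python
from h import *
from plant import eyes
shot("w5")
f=eyes.grab_frame("scene")["pixels"][:,:,::-1]; cv2.imwrite("pics/scene2.png",f)
x0,y0=270,110
cv2.imwrite("pics/scene2c.png",cv2.convertScaleAbs(cv2.resize(f[y0:y0+100,x0:x0+130],None,fx=6,fy=6,interpolation=cv2.INTER_CUBIC),alpha=1.8))
```

```text
5.45 [0.5427 0.2044 0.0748] [-7.000e-04  7.285e-01  6.850e-01 -1.200e-03] w 0.628 F [ 0.31 -0.33  0.03]
```

View pics/w5.png

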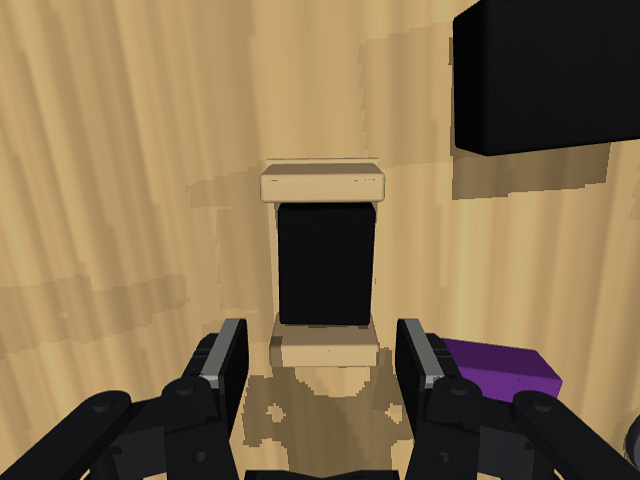

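View pics/scene2c.png

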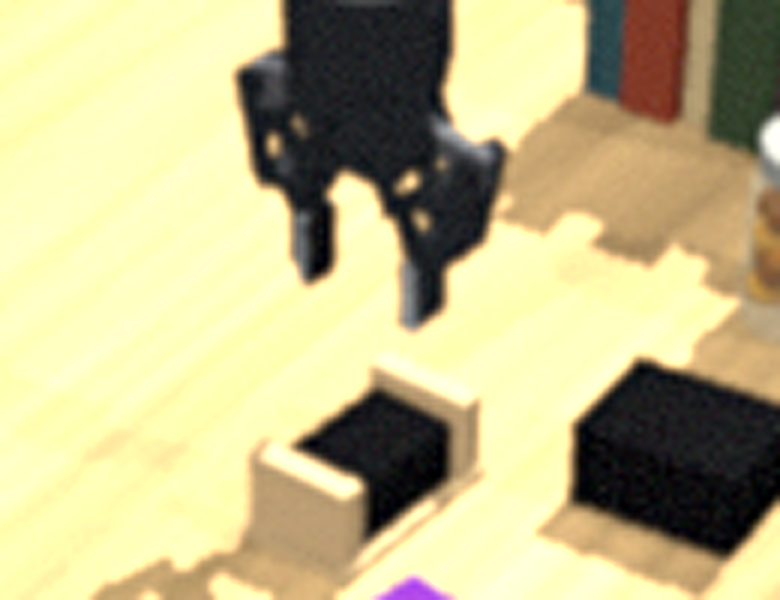

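step_arm --pt "0 0 -0.04 0 0 0 0" --pt "0 0 -0.06 0 0 0 0" --pt "0 0 -0.08 0 0 0 0" --pt "0 0 -0.1 0 0 0 0" --pt "0 0 -0.13 0 0 0 0" --pt "0 0 -0.16 0 0 0 0" --pt "0 0 -0.19 0 0 0 0" --pt "0 0 -0.21 0 0 0 0" --pt "0 0 -0.21 0 0 0 0"

```text
time: 6.45
tool_pos: [0.5421, 0.2043, -0.0309]
tool_rot: [-0.001, 0.729, 0.685, -0.002]
contact_force: [0.6, 0.4, 0.1]
gripper_width: 0.999
```

Run:
```python
from h import *
from plant import eyes
shot("w6")
f=eyes.grab_frame("scene")["pixels"][:,:,::-1]; cv2.imwrite("pics/scene3.png",f)
x0,y0=270,130
cv2.imwrite("pics/scene3c.png",cv2.convertScaleAbs(cv2.resize(f[y0:y0+100,x0:x0+130],None,fx=6,fy=6,interpolation=cv2.INTER_CUBIC),alpha=1.8))
```

```text
6.45 [ 0.5421  0.2043 -0.0309] [-0.001   0.7285  0.685  -0.0018] w 0.999 F [0.57 0.44 0.09]
```

View pics/w6.png

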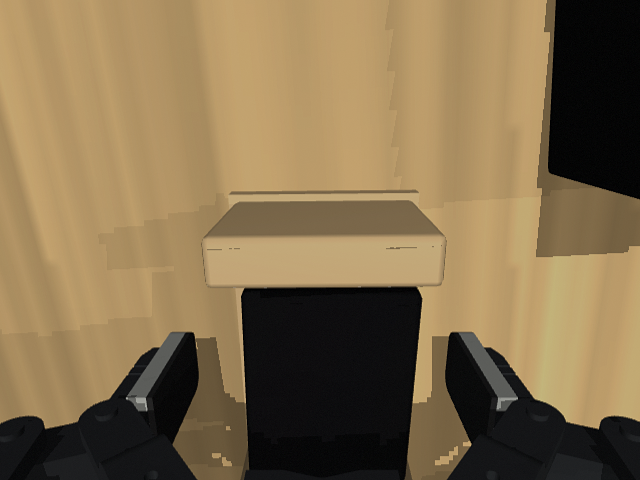

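View pics/scene3c.png

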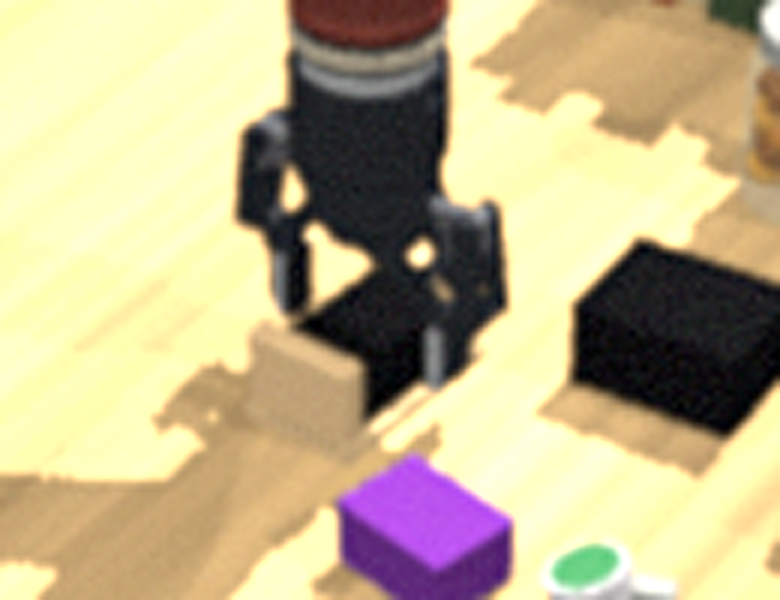

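step_arm --pt "0.004 0 0 0 0 0 0" --pt "0.004 0 0 0 0 0 255" --pt "0.004 0 0 0 0 0 255" --pt "0.004 0 0 0 0 0 255" --pt "0.004 0 0 0 0 0 255" --pt "0.004 0 0 0 0 0 255" --pt "0.004 0 0 0 0 0 255" --pt "0.004 0 0 0 0 0 255"

```text
time: 7.35
tool_pos: [0.5464, 0.2049, -0.0277]
tool_rot: [0.0, 0.729, 0.685, 0.0]
contact_force: [-1.0, 0.6, 5.7]
gripper_width: 0.575
```

Run:
```python
from plant import monitor
s=monitor.state(); print(s["gripper_width"],s["tool_pos"],s["contact_force"])
```

```text
0.5751920528379727 [ 0.54639079  0.20491972 -0.02772636] [-1.03070551  0.6077541   5.74419258]
```

step_arm --pt "0 0 0.02 0 0 0 255" --pt "0 0 0.06 0 0 0 255" --pt "0 0 0.12 0 0 0 255" --pt "0 0 0.16 0 0 0 255" --pt "0 0 0.16 0 0 0 255"

```text
time: 7.85
tool_pos: [0.5479, 0.2052, 0.0545]
tool_rot: [0.001, 0.728, 0.685, 0.002]
contact_force: [1.0, 0.0, -3.5]
gripper_width: 0.578
```

Run:
```python
from h import *
from plant import eyes
shot("w7")
f=eyes.grab_frame("scene")["pixels"][:,:,::-1]; cv2.imwrite("pics/scene4.png",f)
x0,y0=270,110
cv2.imwrite("pics/scene4c.png",cv2.convertScaleAbs(cv2.resize(f[y0:y0+100,x0:x0+130],None,fx=6,fy=6,interpolation=cv2.INTER_CUBIC),alpha=1.8))
```

```text
7.85 [0.5479 0.2052 0.0545] [0.0014 0.7285 0.6851 0.0024] w 0.578 F [ 1.04  0.   -3.46]
```

View pics/scene4c.png

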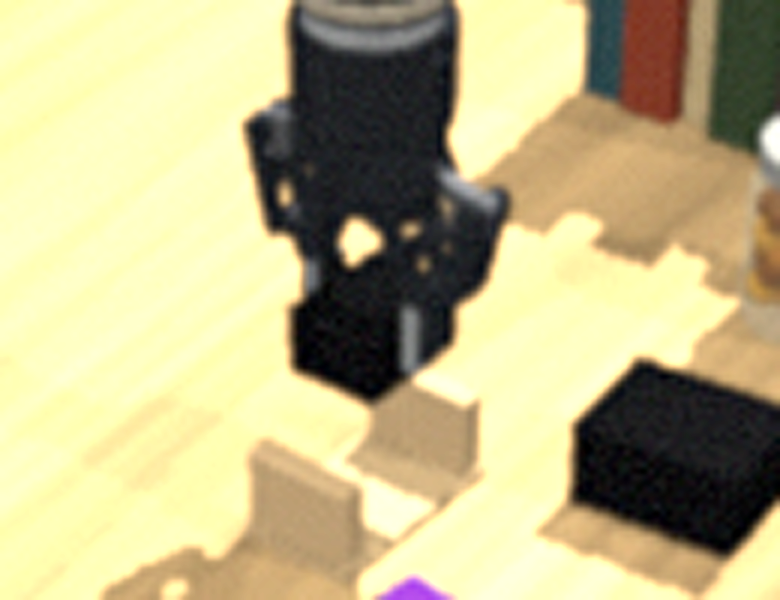

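View pics/w7.png

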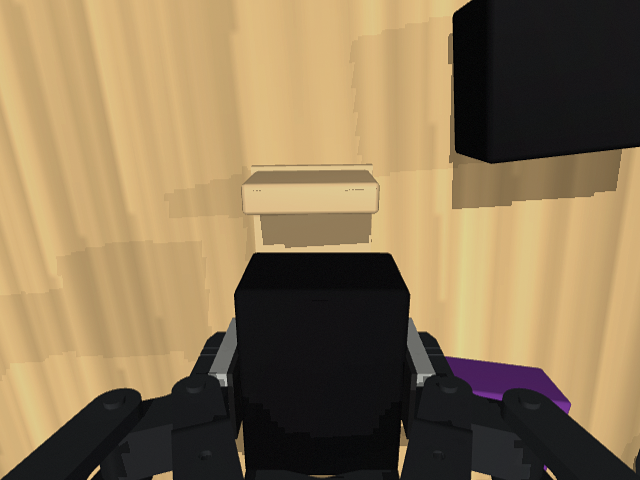

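step_arm --pt "-0.05 -0.05 0.04 0 0 0 255" --pt "-0.16 -0.41 0.04 0 0 -0.925 255" --pt "-0.16 -0.41 0.04 0 0 -0.925 255" --pt "-0.16 -0.41 0.04 0 0 -0.925 255" --pt "-0.16 -0.41 0.04 0 0 -0.925 255" --pt "-0.16 -0.41 0 0 0 -0.925 255" --pt "-0.16 -0.41 0 0 0 -0.925 255" --pt "-0.16 -0.41 -0.04 0 0 -0.925 255" --pt "-0.16 -0.41 -0.04 0 0 -0.925 255" --pt "-0.16 -0.41 -0.04 0 0 -0.925 255"

```text
time: 8.95
tool_pos: [0.4628, 0.0001, 0.0279]
tool_rot: [-0.001, 0.997, 0.076, -0.003]
contact_force: [0.5, 0.5, -4.2]
gripper_width: 0.579
```

step_arm --pt "0 0 0 0 0 -0.04 255" --pt "0 0 -0.04 0 0 -0.04 255" --pt "0 0 -0.08 0 0 -0.04 255" --pt "0 0 -0.1 0 0 -0.04 255" --pt "0 0 -0.116 0 0 -0.04 255" --pt "0 0 -0.116 0 0 -0.04 255"

```text
time: 9.55
tool_pos: [0.4642, -0.0, -0.0283]
tool_rot: [-0.0, 0.999, 0.05, -0.002]
contact_force: [0.1, 0.1, -3.8]
gripper_width: 0.577
```

Run:
```python
from h import *
from plant import eyes
shot("w8")
f=eyes.grab_frame("scene")["pixels"][:,:,::-1]; cv2.imwrite("pics/scene5.png",f)
x0,y0=200,150
cv2.imwrite("pics/scene5c.png",cv2.convertScaleAbs(cv2.resize(f[y0:y0+100,x0:x0+130],None,fx=6,fy=6,interpolation=cv2.INTER_CUBIC),alpha=1.8))
```

```text
9.55 [ 0.4642 -0.     -0.0283] [-4.000e-04  9.988e-01  4.960e-02 -1.800e-03] w 0.577 F [ 0.15  0.11 -3.84]
```

View pics/scene5c.png

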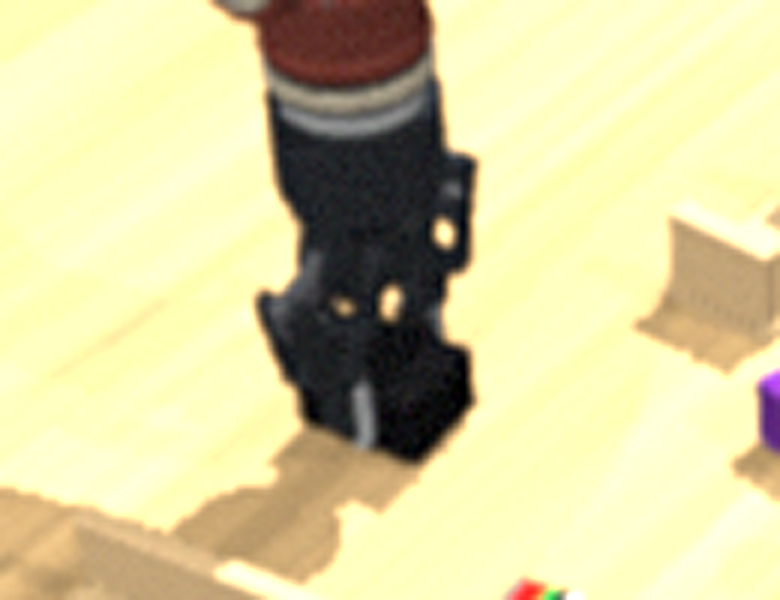

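step_arm --pt "0 0 -0.006 0 0 0 255" --pt "0 0 -0.01 0 0 0 255" --pt "0 0 -0.014 0 0 0 255" --pt "0 0 -0.014 0 0 0 255"

```text
time: 10.05
tool_pos: [0.4657, -0.0002, -0.0336]
tool_rot: [-0.0, 0.999, 0.05, -0.0]
contact_force: [0.0, 0.5, -4.0]
gripper_width: 0.576
```

step_arm --pt "0 0 -0.002 0 0 0 255" --pt "0 0 -0.004 0 0 0 255" --pt "0 0 -0.004 0 0 0 255"

```text
time: 10.35
tool_pos: [0.4662, -0.0003, -0.0338]
tool_rot: [0.0, 0.999, 0.05, -0.0]
contact_force: [-6.9, 0.5, 9.8]
gripper_width: 0.578
```

step_arm --pt "0 0 0 0 0 0 0" --pt "0 0 0 0 0 0 0" --pt "0 0 0 0 0 0 0" --pt "0 0 0 0 0 0 0" --pt "0 0 0.02 0 0 0 0" --pt "0 0 0.08 0 0 0 0" --pt "0 0 0.18 0 0 0 0" --pt "0 0 0.24 0 0 0 0" --pt "0 0 0.24 0 0 0 0"

```text
time: 11.25
tool_pos: [0.4703, -0.0009, 0.0913]
tool_rot: [0.001, 0.999, 0.05, 0.006]
contact_force: [0.4, 0.8, -0.5]
gripper_width: 0.997
```

Run:
```python
from h import *
shot("w9")
```

```text
11.25 [ 0.4703 -0.0009  0.0913] [0.0012 0.9987 0.0497 0.0058] w 0.997 F [ 0.42  0.77 -0.45]
```

View pics/w9.png

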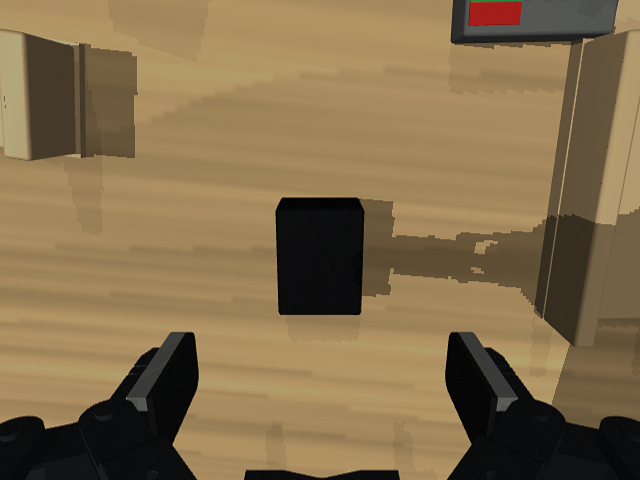

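Run:
```python
from h import *
v=("w9",(265,190,375,325))
print(slabfit([v],[.466,0,.1],z0=0.)); print(slabfit([v],[.466,0,.1,0.]))
```

```text
(array([ 4.65006724e-01, -2.71474915e-06,  9.69238679e-02]), np.float64(0.049216360856269126))
(array([ 4.63339343e-01, -4.34141181e-05,  9.44877507e-02, -7.63524264e-03]), np.float64(0.005923694779116473))
```

step_arm --pt "-0.004 0 0 0 0 0.95 0" --pt "-0.004 0 0 0 0 0.95 0" --pt "-0.004 0 0 0 0 0.95 0" --pt "-0.004 0 0 0 0 0.95 0" --pt "-0.004 0 0 0 0 0.95 0" --pt "-0.004 0 0 0 0 0.95 0" --pt "-0.004 0 0 0 0 0.95 0" --pt "-0.004 0 0 0 0 0.95 0" --pt "-0.004 0 0 0 0 0.95 0" --pt "-0.004 0 0 0 0 0.95 0"

```text
time: 12.3
tool_pos: [0.4625, -0.0001, 0.0827]
tool_rot: [-0.001, 0.722, 0.692, -0.001]
contact_force: [0.1, -0.0, 0.4]
gripper_width: 0.999
```

step_arm --pt "0 0 0 0 0 0.094 0" --pt "0 0 -0.05 0 0 0.094 0" --pt "0 0 -0.05 0 0 0.094 0"

```text
time: 12.6
tool_pos: [0.46, 0.0003, 0.0551]
tool_rot: [-0.004, 0.673, 0.74, -0.002]
contact_force: [-1.5, 0.4, -0.5]
gripper_width: 0.999
```

Run:
```python
from h import *
shot("w10")
v=("w10",(200,150,440,420))
print(slabfit([v],[.466,0,.1],z0=0.)); print(slabfit([v],[.466,0,.1,0.]))
```

```text
12.6 [4.60e-01 3.00e-04 5.51e-02] [-0.0037  0.673   0.7396 -0.0024] w 0.999 F [-1.54  0.41 -0.49]
(array([ 4.64944631e-01, -2.31831148e-04,  7.63147450e-02]), np.float64(0.05706813304721026))
(array([ 0.46484892, -0.00237603,  0.10404366, -0.00639532]), np.float64(0.015346708905314976))
```

View pics/w10.png

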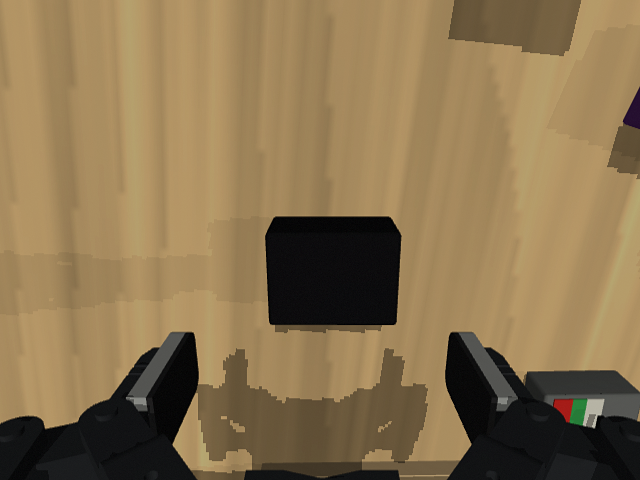

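step_arm --pt "0 0 -0.06 0 0 0 0" --pt "0 0 -0.11 0 0 0 0" --pt "0 0 -0.11 0 0 0 0" --pt "0 0 -0.11 0 0 0 0"

```text
time: 13.05
tool_pos: [0.4637, -0.0002, 0.0048]
tool_rot: [-0.0, 0.673, 0.74, -0.0]
contact_force: [0.0, 0.1, 0.5]
gripper_width: 1.001
```

Run:
```python
from h import *
shot("w11")
```

```text
13.05 [ 4.637e-01 -2.000e-04  4.800e-03] [-4.000e-04  6.729e-01  7.397e-01 -3.000e-04] w 1.001 F [0.02 0.07 0.49]
```

View pics/w11.png

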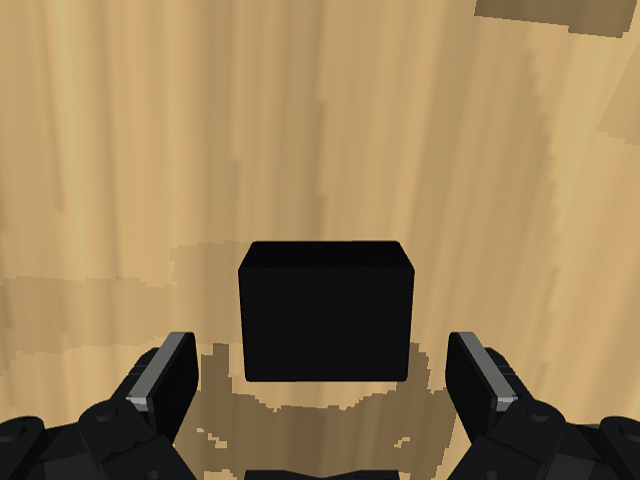

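step_arm --pt "0.004 0 -0.03 0 0 0 0" --pt "0.004 0 -0.06 0 0 0 0" --pt "0.004 0 -0.086 0 0 0 0" --pt "0.004 0 -0.086 0 0 0 0" --pt "0.004 0 -0.086 0 0 0 255" --pt "0.004 0 -0.086 0 0 0 255" --pt "0.004 0 -0.086 0 0 0 255" --pt "0.004 0 -0.086 0 0 0 255" --pt "0.004 0 -0.086 0 0 0 255"

```text
time: 14.0
tool_pos: [0.4671, -0.0005, -0.0372]
tool_rot: [0.001, 0.673, 0.74, 0.001]
contact_force: [0.6, -0.8, 5.2]
gripper_width: 0.758
```

step_arm --pt "0 0 0.02 0 0 0 255" --pt "0 0 0.08 0 0 0 255" --pt "0 0 0.16 0 0 0 255" --pt "0 0 0.22 0 0 0 255" --pt "0.132 -0.367 0.22 0 0 0.016 255" --pt "0.132 -0.367 0.22 0 0 0.016 255" --pt "0.132 -0.367 0.22 0 0 0.016 255" --pt "0.132 -0.367 0.22 0 0 0.016 255" --pt "0.132 -0.367 0.22 0 0 0.016 255" --pt "0.132 -0.367 0.22 0 0 0.016 255"

```text
time: 15.0
tool_pos: [0.5308, -0.1841, 0.0704]
tool_rot: [-0.001, 0.665, 0.747, -0.0]
contact_force: [-0.5, 0.6, -3.4]
gripper_width: 0.762
```

step_arm --pt "0 0 0 0 0 0 255" --pt "0 0 0 0 0 0 255"

```text
time: 15.2
tool_pos: [0.5311, -0.1824, 0.0709]
tool_rot: [-0.001, 0.663, 0.748, -0.0]
contact_force: [0.2, 0.7, -4.3]
gripper_width: 0.764
```

Run:
```python
from h import *
from plant import eyes
shot("w12")
for c in ("scene","top"): cv2.imwrite(f"pics/{c}6.png",eyes.grab_frame(c)["pixels"][:,:,::-1])
f=cv2.imread("pics/scene6.png"); cv2.imwrite("pics/scene6c.png",cv2.convertScaleAbs(cv2.resize(f[180:310,170:330],None,fx=4.6,fy=4.6,interpolation=cv2.INTER_CUBIC),alpha=1.6))
```

```text
15.2 [ 0.5311 -0.1824  0.0709] [-7.000e-04  6.635e-01  7.482e-01 -1.000e-04] w 0.764 F [ 0.18  0.66 -4.27]
```

View pics/w12.png

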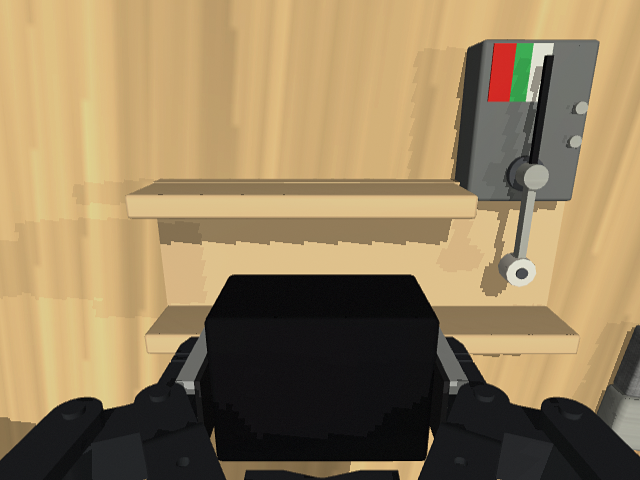

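View pics/scene6c.png

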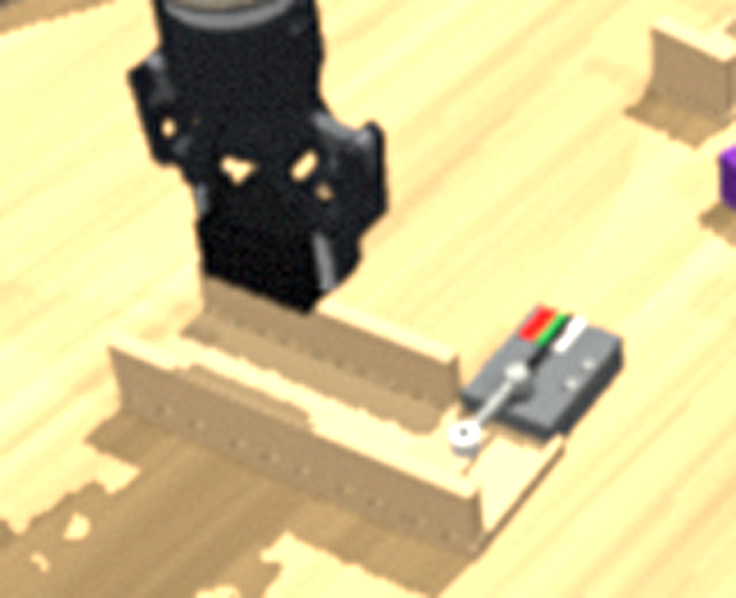

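Run:
```python
from h import *
w=wc("w12")
L=[((-115,43,50),(127,195)),((-115,31,50),(129,218)),((53,43,50),(475,195)),((53,31,50),(477,218)),((-115,-31,50),(148,334)),((115,-31,50),(578,334)),((-115,-43,50),(146,352)),((115,-43,50),(578,352)),((83,0,40),(521,273))]
o=[(w,np.array(p)/1e3,uv) for p,uv in L]
b,r=fit(o,[.552,-.18,.12,0]); print("bay",b.round(4)); print(r.round(1).tolist())
L=[((-33,25,36),(206,320)),((33,25,36),(438,320)),((33,-25,36),(428,461)),((-33,-25,36),(216,461)),((-33,25,0),(230,275)),((33,25,0),(414,275))]
o=[(w,np.array(p)/1e3,uv) for p,uv in L]
s,r=fit(o,[.53,-.18,.12,.1]); print("slab",s.round(4)); print(r.round(1).tolist())
c,sn=np.cos(b[2]),np.sin(b[2]);d=s[:2]-b[:2]
print("slab in bay",c*d[0]+sn*d[1],-sn*d[0]+c*d[1],s[2]-b[2],s[3]-b[3])
```

```text
bay [ 0.5524 -0.1812  0.1185 -0.0031]
[[-0.7, -0.6], [0.8, 0.9], [4.2, -0.3], [-0.6, 1.2], [-2.2, -1.1], [2.5, -0.7], [2.6, 0.8], [-1.7, 1.2], [-0.8, -1.3]]
slab [ 0.5307 -0.1839  0.1196  0.1047]
[[-0.6, 0.2], [0.6, 0.2], [-2.5, 0.4], [2.5, 0.4], [0.8, -0.9], [-0.9, -0.9]]
slab in bay -0.02183408717425845 -0.00011532362359982723 0.0010889050455689525 0.1078203788503847
```

step_arm --pt "0 0 -0.05 0 0 0 255" --pt "0 0 -0.1 0 0 0 255" --pt "0 0 -0.13 0 0 0 255" --pt "0 0 -0.16 0 0 0 255" --pt "0 0 -0.182 0 0 0 255" --pt "0 0 -0.182 0 0 0 255"

```text
time: 15.95
tool_pos: [0.5307, -0.1831, -0.0212]
tool_rot: [-0.002, 0.664, 0.748, -0.0]
contact_force: [-0.2, 0.6, -3.8]
gripper_width: 0.763
```

step_arm --pt "0 0 -0.004 0 0 0 255" --pt "0 0 -0.008 0 0 0 255" --pt "0 0 -0.011 0 0 0 255" --pt "0 0 -0.011 0 0 0 255"

```text
time: 16.35
tool_pos: [0.5321, -0.1839, -0.0247]
tool_rot: [0.0, 0.664, 0.748, 0.0]
contact_force: [0.0, 0.6, -2.8]
gripper_width: 0.76
```

step_arm --pt "0 0 -0.002 0 0 0 255" --pt "0 0 -0.004 0 0 0 255" --pt "0 0 -0.004 0 0 0 255"

```text
time: 16.65
tool_pos: [0.5323, -0.184, -0.0252]
tool_rot: [0.0, 0.664, 0.748, -0.0]
contact_force: [-4.4, 2.5, 6.0]
gripper_width: 0.762
```

step_arm --pt "0 0 0 0 0 0 0" --pt "0 0 0 0 0 0 0" --pt "0 0 0 0 0 0 0" --pt "0 0 0 0 0 0 0" --pt "0 0 0.02 0 0 0 0" --pt "0 0 0.08 0 0 0 0" --pt "0 0 0.16 0 0 0 0" --pt "0 0 0.24 0 0 0 0" --pt "0 0 0.24 0 0 0 0"

```text
time: 17.55
tool_pos: [0.5366, -0.186, 0.1014]
tool_rot: [0.007, 0.664, 0.748, 0.002]
contact_force: [1.0, -0.2, 0.6]
gripper_width: 0.998
```

Run:
```python
from h import *
shot("w13")
```

```text
17.55 [ 0.5366 -0.186   0.1014] [0.0067 0.6639 0.7477 0.0018] w 0.998 F [ 1.03 -0.16  0.57]
```

View pics/w13.png

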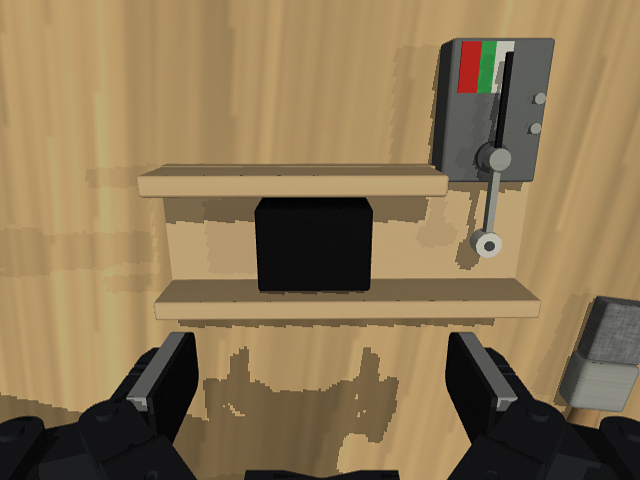

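step_arm --pt "-0.128 -0.016 0 0 0 0 255" --pt "-0.128 -0.016 0 0 0 0 255" --pt "-0.128 -0.016 0 0 0 0 255" --pt "-0.128 -0.016 0 0 0 0 255" --pt "-0.128 -0.016 0 0 0 0 255" --pt "-0.128 -0.016 0 0 0 0 255" --pt "-0.128 -0.016 0 0 0 0 255" --pt "-0.128 -0.016 0 0 0 0 255"

```text
time: 18.4
tool_pos: [0.4682, -0.1917, 0.093]
tool_rot: [-0.0, 0.664, 0.748, 0.0]
contact_force: [0.7, -0.5, -0.4]
gripper_width: -0.002
```

Run:
```python
from h import *
from plant import eyes
shot("w14")
f=eyes.grab_frame("scene")["pixels"][:,:,::-1]; cv2.imwrite("pics/scene7.png",f)
cv2.imwrite("pics/scene7c.png",cv2.convertScaleAbs(cv2.resize(f[170:300,170:330],None,fx=4.6,fy=4.6,interpolation=cv2.INTER_CUBIC),alpha=1.6))
```

```text
18.4 [ 0.4682 -0.1917  0.093 ] [-0.      0.6638  0.7479  0.    ] w -0.002 F [ 0.74 -0.53 -0.44]
```

View pics/w14.png

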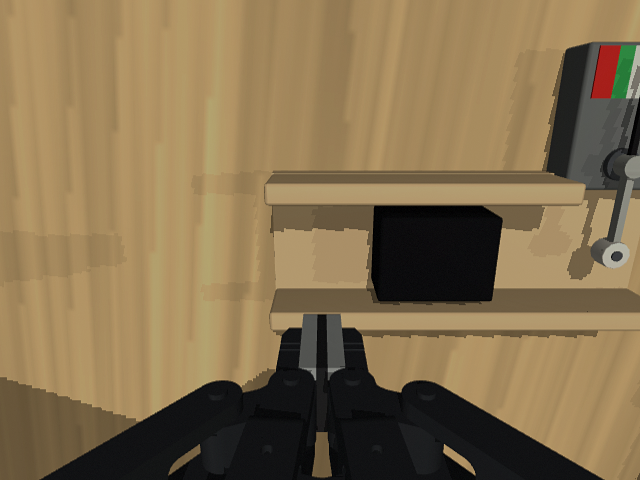

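View pics/scene7c.png

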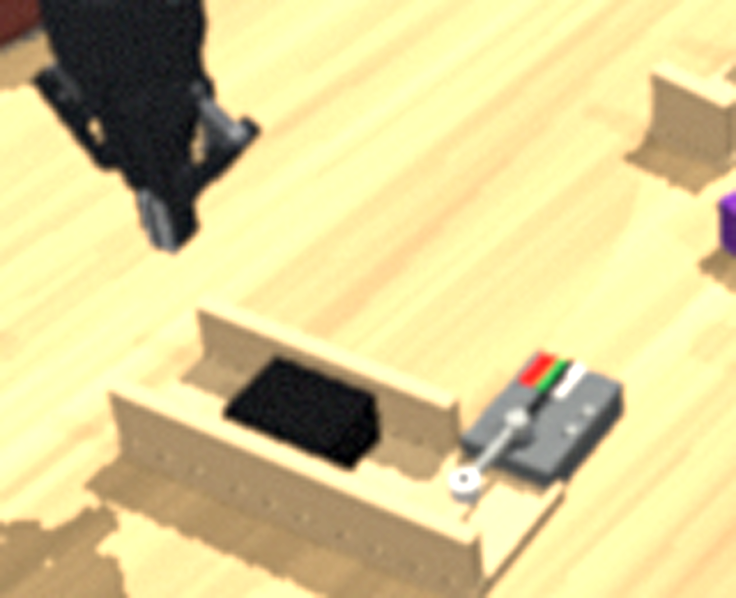

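Run:
```python
from h import *
B=[.5524,-.1812,.1185]
c,sn=np.cos(B[2]),np.sin(B[2])
def inbay(p): d=np.array(p[:2])-B[:2]; return (c*d[0]+sn*d[1])*1e3,(-sn*d[0]+c*d[1])*1e3
for v in [("w14",(360,195,510,310)),("w13",(245,190,380,300))]:
    m=darkmask(*v); s,e=slabfit([v],[.53,-.183,.12,.01]); print(v[0],s.round(4),e,inbay(s))
w=wc("w14")
L=[((-115,43,50),(265,183)),((-115,31,50),(267,206)),((53,43,50),(584,183)),((53,31,50),(586,206)),((-115,-31,50),(271,314)),((-115,-43,50),(270,331)),((83,0,40),(616,257))]
b,r=fit([(w,np.array(p)/1e3,uv) for p,uv in L],[.552,-.18,.12,0]); print("bay",b.round(4)); print(r.round(1).tolist())
print(inbay([.4682,-.1917]))
```

```text
w14 [ 0.5338 -0.1862  0.1202  0.0042] 0.018088937274935102 (np.float64(-19.028139546795323), np.float64(-2.764566063075684))
w13 [ 0.5318 -0.1867  0.1106  0.0027] 0.018759966232060776 (np.float64(-21.139073165620495), np.float64(-2.9896468961734626))
bay [ 0.5526 -0.1812  0.1172 -0.0013]
[[0.2, 0.4], [-0.9, 0.1], [4.7, 0.7], [-1.7, 0.4], [-0.7, -1.5], [1.0, 0.2], [0.2, -1.1]]
(np.float64(-84.85085277350841), np.float64(-0.4719995851696929))
```

step_arm --pt "0 -0.004 -0.06 0 0 0 255" --pt "0 -0.004 -0.12 0 0 0 255" --pt "0 -0.004 -0.17 0 0 0 255" --pt "0 -0.004 -0.194 0 0 0 255" --pt "0 -0.004 -0.194 0 0 0 255"

```text
time: 19.0
tool_pos: [0.4664, -0.1929, -0.0059]
tool_rot: [-0.002, 0.664, 0.748, -0.0]
contact_force: [0.2, 0.3, -0.1]
gripper_width: 0.001
```

Run:
```python
from h import *
from plant import eyes
shot("w15")
f=eyes.grab_frame("scene")["pixels"][:,:,::-1]; cv2.imwrite("pics/scene8.png",f)
cv2.imwrite("pics/scene8c.png",cv2.convertScaleAbs(cv2.resize(f[190:300,170:310],None,fx=5,fy=5,interpolation=cv2.INTER_CUBIC),alpha=1.6))
```

```text
19.0 [ 0.4664 -0.1929 -0.0059] [-2.000e-03  6.640e-01  7.477e-01 -4.000e-04] w 0.001 F [ 0.18  0.25 -0.13]
```

View pics/w15.png

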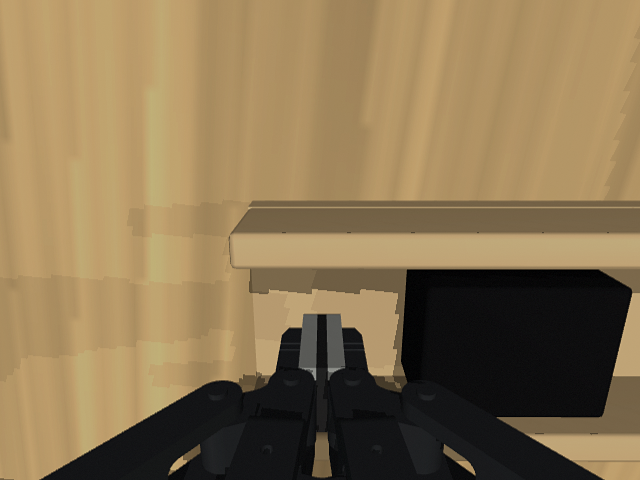

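View pics/scene8c.png

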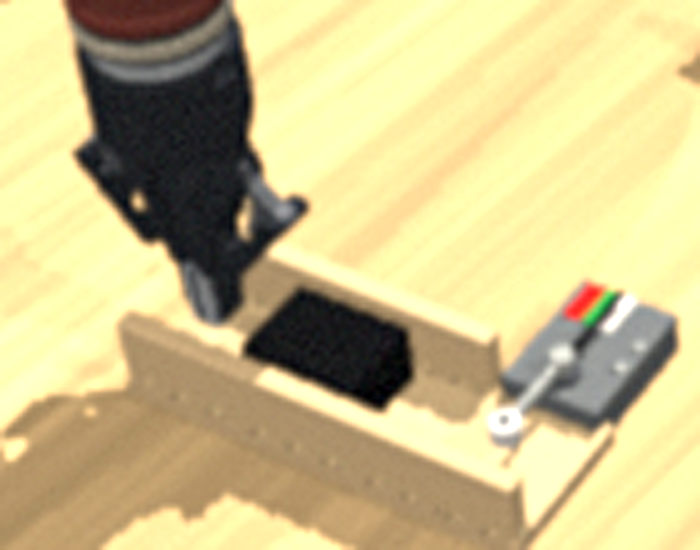

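step_arm --pt "0.02 0.002 0 0 0 0 255" --pt "0.033 0.004 0 0 0 0 255" --pt "0.045 0.005 0 0 0 0 255" --pt "0.057 0.007 0 0 0 0 255" --pt "0.069 0.008 0 0 0 0 255" --pt "0.081 0.01 0 0 0 0 255" --pt "0.093 0.011 0 0 0 0 255" --pt "0.105 0.012 0 0 0 0 255" --pt "0.117 0.014 0 0 0 0 255" --pt "0.117 0.014 0 0 0 0 255"

```text
time: 20.1
tool_pos: [0.5276, -0.1866, -0.004]
tool_rot: [0.001, 0.664, 0.748, 0.001]
contact_force: [0.7, -0.8, -0.2]
gripper_width: -0.002
```

Run:
```python
from h import *
shot("w16")
```

```text
20.1 [ 0.5276 -0.1866 -0.004 ] [6.000e-04 6.639e-01 7.478e-01 6.000e-04] w -0.002 F [ 0.71 -0.76 -0.18]
```

View pics/w16.png

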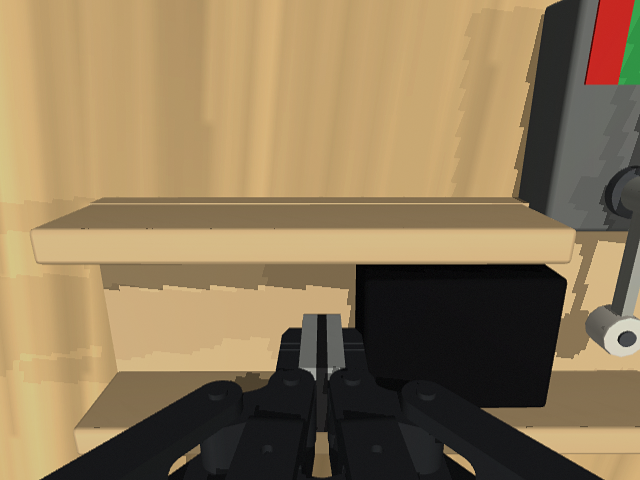

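Run:
```python
import cv2
im=cv2.imread("pics/w16.png")
cv2.imwrite("pics/w16c.png",cv2.convertScaleAbs(cv2.resize(im[220:430,340:640],None,fx=2.65,fy=2.65,interpolation=cv2.INTER_CUBIC),alpha=2.0,beta=30))
```

```text
(no output)
```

View pics/w16c.png

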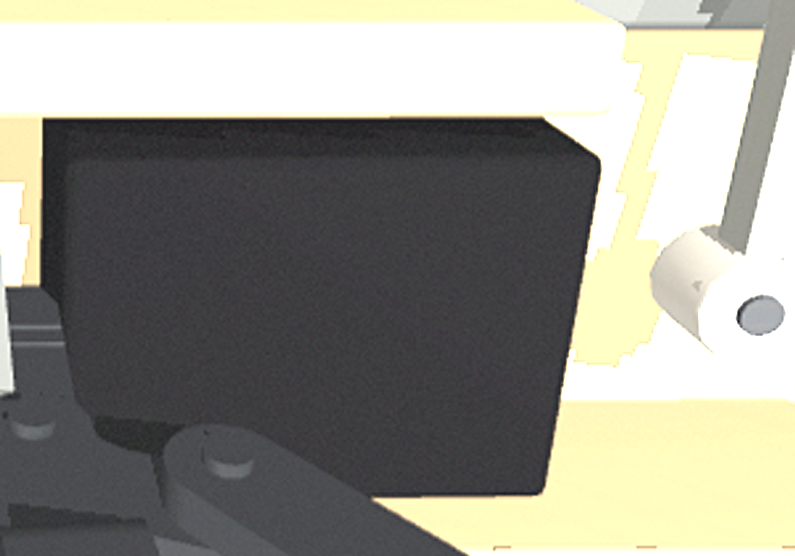

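```bash
cat >> h.py <<'E'
B0=[.5524,-.1812,.1185]
def rel(name,bayL,slabL):
    w=wc(name)
    b,r=fit([(w,np.array(p)/1e3,uv) for p,uv in bayL],B0+[0.]); print("bay",b.round(4),r.round(1).tolist())
    zb=b[3]
    s,r=fit([(w,np.array(p)/1e3,uv) for p,uv in slabL],[.56,-.18,.118],fixz=zb+.012); print("slab",s.round(4),r.round(1).tolist())
    for bb in (b,B0):
        c,sn=np.cos(bb[2]),np.sin(bb[2]);d=s[:2]-np.array(bb[:2]); print("in bay mm",((c*d[0]+sn*d[1])*1e3).round(1),((-sn*d[0]+c*d[1])*1e3).round(1),"yaw",(s[2]-bb[2]).round(3))
E
python3 - <<'E'
from h import *
rel("w16",[((-115,43,50),(32,229)),((-115,31,50),(36,263)),((53,31,50),(574,263)),((53,43,50),(571,230)),((83,0,40),(626.8,338.9))],
[((33,25,36),(565.7,280.4)),((33,-25,36),(544.9,406)),((-33,25,36),(365.7,280.4))])
E
```

```text
bay [ 0.5524 -0.1811  0.1144 -0.0015] [[-2.0, -1.2], [1.9, 1.9], [-0.3, 3.3], [9.9, -0.5], [-1.2, -0.9]]
slab [ 0.573  -0.1782  0.1231] [[3.2, -1.0], [-0.1, 3.0], [-1.5, 0.1]]
in bay mm 20.8 0.5 yaw 0.009
in bay mm 20.8 0.5 yaw 0.005
```

step_arm --pt "0.006 0.0007 0 0 0 0 255" --pt "0.012 0.0014 0 0 0 0 255" --pt "0.018 0.002 0 0 0 0 255" --pt "0.024 0.003 0 0 0 0 255" --pt "0.024 0.003 0 0 0 0 255"

```text
time: 20.65
tool_pos: [0.5389, -0.1852, -0.004]
tool_rot: [0.0, 0.664, 0.748, 0.0]
contact_force: [-0.1, 0.2, 0.3]
gripper_width: -0.001
```

Run:
```python
from h import *
shot("w17")
im=cv2.imread("pics/w17.png")
cv2.imwrite("pics/w17c.png",cv2.convertScaleAbs(cv2.resize(im[220:430,340:640],None,fx=2.65,fy=2.65,interpolation=cv2.INTER_CUBIC),alpha=1.6,beta=20))
```

```text
20.65 [ 0.5389 -0.1852 -0.004 ] [3.000e-04 6.640e-01 7.477e-01 3.000e-04] w -0.001 F [-0.12  0.22  0.34]
```

View pics/w17c.png

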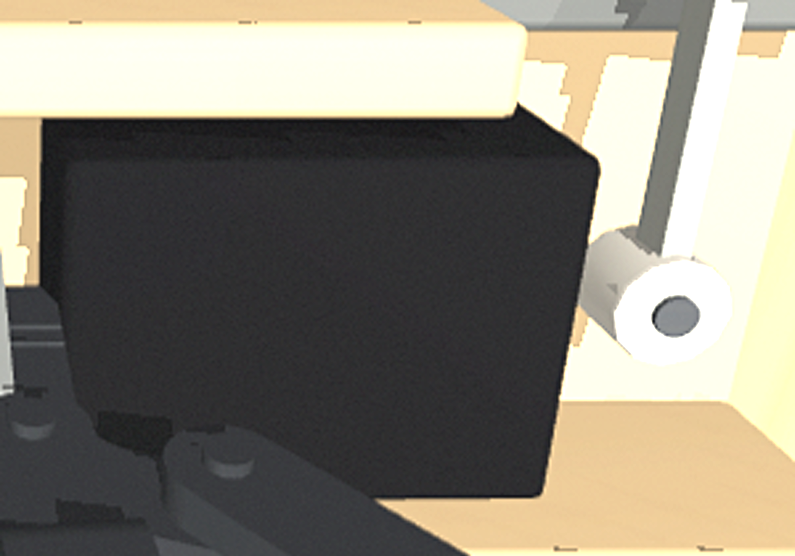

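```bash
cat >> h.py <<'E'
def gap(name,rol,fl,fr,zb=-.003):
    w=wc(name); c,sn=np.cos(B0[2]),np.sin(B0[2])
    f=lambda p:np.array([c*(p[0]-B0[0])+sn*(p[1]-B0[1]),-sn*(p[0]-B0[0])+c*(p[1]-B0[1])])*1e3
    r=f(onz(w,rol,.040+zb)); a=f(onz(w,fl,.048+zb)); b=f(onz(w,fr,.048+zb))
    t=(r[1]-a[1])/(b[1]-a[1]); front=a[0]+t*(b[0]-a[0])
    print("roller",r.round(1),"FL",a.round(1),"FR",b.round(1),"gap(front->roller surface) mm",round(r[0]-8-front,1))
E
python3 - <<'E'
from h import *
k=2.65; g=lambda x,y:(340+x/k,220+y/k)
for zb in (0,-.003,-.006):
    gap("w16",g(760,315),g(598,160),g(543,493),zb)
    gap("w17",g(676,316),g(598,160),g(543,493),zb)
E
```

```text
roller [82.3  0.3] FL [51.7 26. ] FR [ 52.8 -21.9] gap(front->roller surface) mm 22.0
roller [82.5  0.3] FL [63.2 26.1] FR [ 64.2 -21.7] gap(front->roller surface) mm 10.7
roller [84.7 -1.4] FL [53.6 24.7] FR [ 54.7 -24.2] gap(front->roller surface) mm 22.5
roller [84.6 -1.4] FL [65.  24.9] FR [ 66.1 -24. ] gap(front->roller surface) mm 11.0
roller [87.1 -3.1] FL [55.4 23.5] FR [ 56.5 -26.5] gap(front->roller surface) mm 23.1
roller [86.8 -3.1] FL [66.8 23.6] FR [ 67.9 -26.4] gap(front->roller surface) mm 11.3
```

step_arm --pt "0.006 0.0007 0 0 0 0 255" --pt "0.012 0.0014 0 0 0 0 255" --pt "0.018 0.002 0 0 0 0 255" --pt "0.018 0.002 0 0 0 0 255"

```text
time: 21.1
tool_pos: [0.548, -0.1843, -0.0039]
tool_rot: [0.0, 0.664, 0.748, 0.0]
contact_force: [-0.4, -0.0, -1.5]
gripper_width: -0.001
```

Run:
```python
from h import *
shot("w18")
im=cv2.imread("pics/w18.png")
cv2.imwrite("pics/w18c.png",cv2.convertScaleAbs(cv2.resize(im[220:430,340:640],None,fx=2.65,fy=2.65,interpolation=cv2.INTER_CUBIC),alpha=1.3,beta=20))
```

```text
21.1 [ 0.548  -0.1843 -0.0039] [4.000e-04 6.640e-01 7.478e-01 3.000e-04] w -0.001 F [-0.35 -0.02 -1.52]
```

View pics/w18c.png

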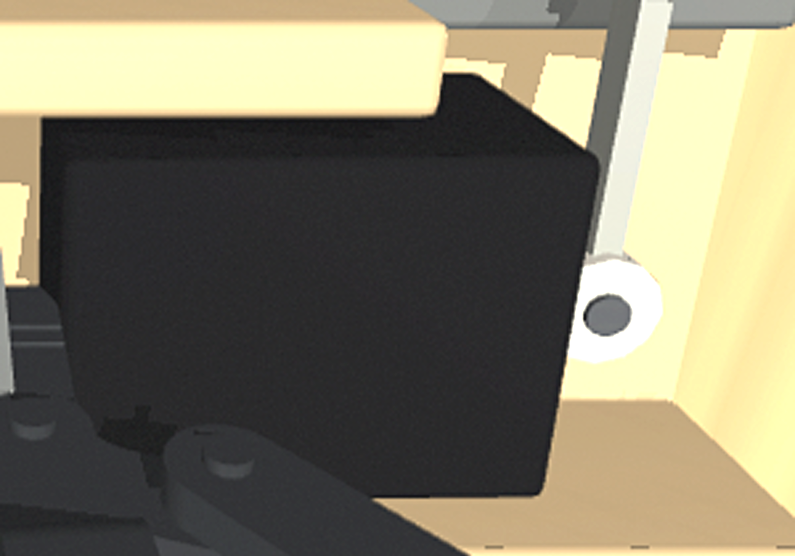

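View pics/w18.png

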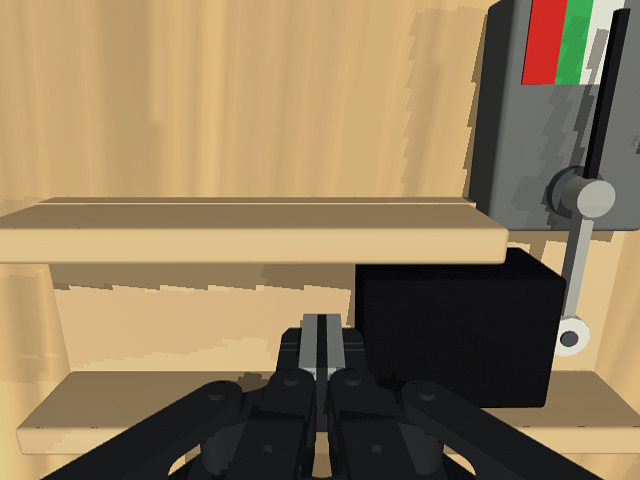

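Run:
```python
from h import *
k=2.65; g=lambda x,y:(340+x/k,220+y/k)
for zb in (0,-.003): gap("w18",g(607,315),g(598,160),g(543,493),zb)
```

```text
roller [82.4  0.3] FL [72.4 25.9] FR [ 73.4 -21.9] gap(front->roller surface) mm 1.4
roller [84.3 -1.5] FL [74.2 24.7] FR [ 75.3 -24.3] gap(front->roller surface) mm 1.5
```

step_arm --pt "0.004 0.0005 0 0 0 0 255" --pt "0.008 0.001 0 0 0 0 255" --pt "0.01 0.0012 0 0 0 0 255" --pt "0.01 0.0012 0 0 0 0 255"

```text
time: 21.55
tool_pos: [0.5525, -0.1837, -0.004]
tool_rot: [0.0, 0.664, 0.748, -0.0]
contact_force: [-2.8, -0.4, 1.8]
gripper_width: -0.0
```

Run:
```python
from h import *
shot("w19")
im=cv2.imread("pics/w19.png")
cv2.imwrite("pics/w19c.png",cv2.convertScaleAbs(cv2.resize(im[0:420,400:640],None,fx=1.42,fy=1.42,interpolation=cv2.INTER_CUBIC),alpha=1.2,beta=10))
```

```text
21.55 [ 0.5525 -0.1837 -0.004 ] [ 0.      0.664   0.7477 -0.    ] w -0.0 F [-2.79 -0.4   1.8 ]
```

View pics/w19.png

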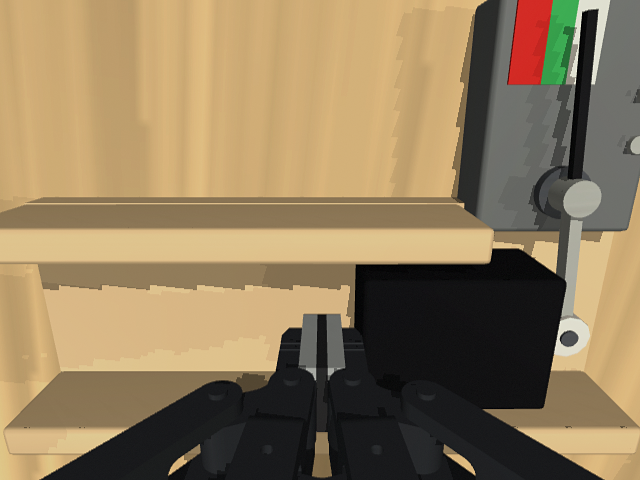

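```bash
cat >> h.py <<'E'
def lever(name,tip,rol,hin=None,zb=-.003,zt=.037,zr=.040):
    w=wc(name); c,sn=np.cos(B0[2]),np.sin(B0[2])
    f=lambda p:np.array([c*(p[0]-B0[0])+sn*(p[1]-B0[1]),-sn*(p[0]-B0[0])+c*(p[1]-B0[1])])*1e3
    t=f(onz(w,tip,zt+zb)); r=f(onz(w,rol,zr+zb)); d=r-t
    print(name,"tip",t.round(1),"rol",r.round(1),"len",np.linalg.norm(d).round(1),"ang",np.arctan2(d[0],-d[1]).round(3), "roller disp->ang",((r[0]-83)/50).round(3))
E
python3 - <<'E'
from h import *
for n in ("w18","w19"):
    im=cv2.imread(f"pics/{n}.png"); 
    cv2.imwrite(f"pics/{n}d.png",cv2.resize(im[0:110,480:640],None,fx=5,fy=5,interpolation=cv2.INTER_CUBIC))
    cv2.imwrite(f"pics/{n}e.png",cv2.resize(im[300:380,520:640],None,fx=5,fy=5,interpolation=cv2.INTER_CUBIC))
a=[cv2.imread(f"pics/{n}{x}.png") for n in ("w18","w19") for x in "d"]
E
```

```text
(no output)
```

View pics/w18d.png

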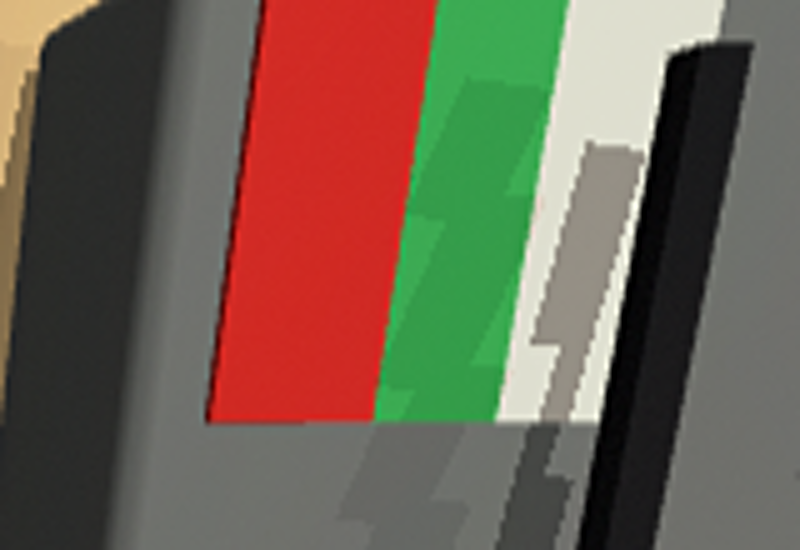

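View pics/w19d.png

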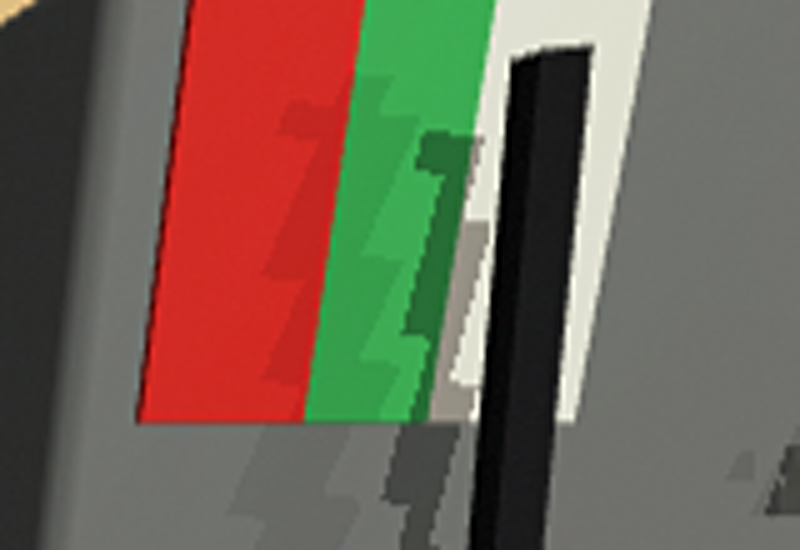

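View pics/w19e.png

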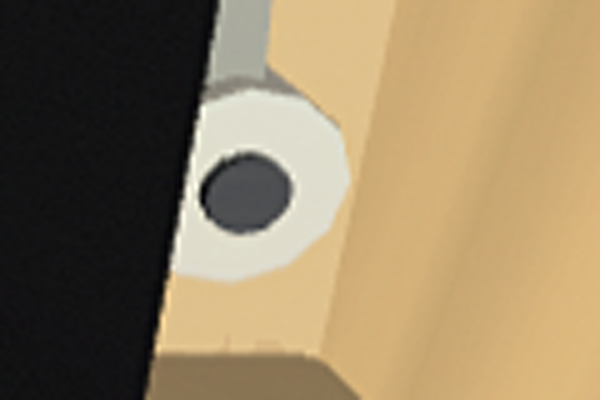

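Run:
```python
from h import *
lever("w18",(623,9.6),(569,338.9)); lever("w19",(593,10),(569.2,338.4))
```

```text
w18 tip [ 82.7 105.4] rol [84.3 -1.5] len 106.9 ang 0.015 roller disp->ang 0.026
w19 tip [ 78.4 105.3] rol [88.8 -1.2] len 107.0 ang 0.097 roller disp->ang 0.116
```

step_arm --pt "0.003 0.0004 0 0 0 0 255" --pt "0.006 0.0007 0 0 0 0 255" --pt "0.008 0.001 0 0 0 0 255" --pt "0.008 0.001 0 0 0 0 255"

```text
time: 22.0
tool_pos: [0.5566, -0.1832, -0.004]
tool_rot: [0.0, 0.664, 0.748, 0.0]
contact_force: [-2.9, -0.7, 1.7]
gripper_width: -0.002
```

Run:
```python
from h import *
shot("w20")
im=cv2.imread("pics/w20.png")
a=cv2.resize(im[0:110,480:640],None,fx=5,fy=5,interpolation=cv2.INTER_CUBIC); cv2.imwrite("pics/w20d.png",a)
b=cv2.resize(im[300:380,520:640],None,fx=5,fy=5,interpolation=cv2.INTER_CUBIC); cv2.imwrite("pics/w20e.png",b)
```

```text
22.0 [ 0.5566 -0.1832 -0.004 ] [1.000e-04 6.640e-01 7.477e-01 1.000e-04] w -0.002 F [-2.95 -0.69  1.7 ]
```

View pics/w20d.png

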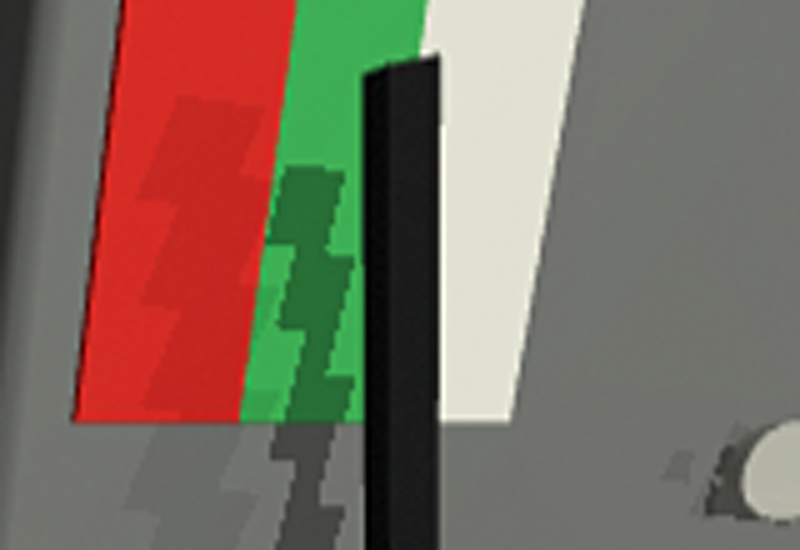

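View pics/w20e.png

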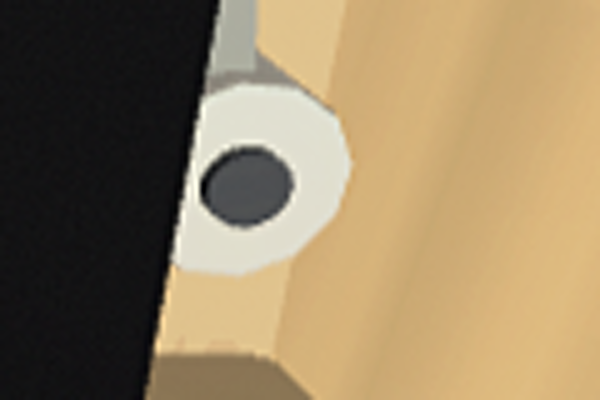

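Run:
```python
from h import *
lever("w20",(480+414/5,62/5),(520+247/5,300+186/5))
```

```text
w20 tip [ 73.8 104.7] rol [92.9 -0.6] len 107.1 ang 0.179 roller disp->ang 0.198
```

step_arm --pt "-0.006 -0.0007 0 0 0 0 255" --pt "-0.02 -0.0024 0 0 0 0 255" --pt "-0.05 -0.006 0 0 0 0 255" --pt "-0.06 -0.007 0 0 0 0 255" --pt "-0.06 -0.007 0.08 0 0 0 255" --pt "-0.06 -0.007 0.16 0 0 0 255" --pt "-0.06 -0.007 0.2 0 0 0 255" --pt "-0.06 -0.007 0.2 0 0 0 255" --pt "-0.06 -0.007 0.2 0 0 0 255"

```text
time: 22.95
tool_pos: [0.5264, -0.1866, 0.0959]
tool_rot: [0.0, 0.664, 0.748, 0.0]
contact_force: [0.1, 0.7, -0.1]
gripper_width: 0.002
```

Run:
```python
from h import *
from plant import eyes
shot("w21")
for c in ("scene","top"): cv2.imwrite(f"pics/{c}9.png",eyes.grab_frame(c)["pixels"][:,:,::-1])
im=cv2.imread("pics/w21.png"); cv2.imwrite("pics/w21c.png",cv2.resize(im[20:320,400:600],None,fx=2,fy=2,interpolation=cv2.INTER_CUBIC)[:600])
```

```text
22.95 [ 0.5264 -0.1866  0.0959] [3.000e-04 6.640e-01 7.477e-01 2.000e-04] w 0.002 F [ 0.13  0.73 -0.15]
```

View pics/w21.png

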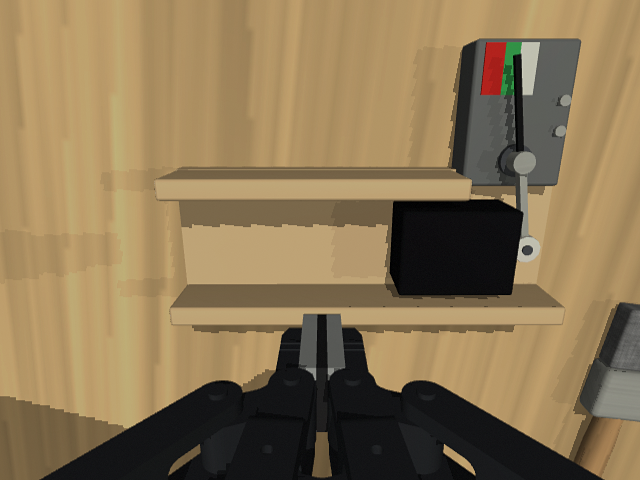

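View pics/top9.png

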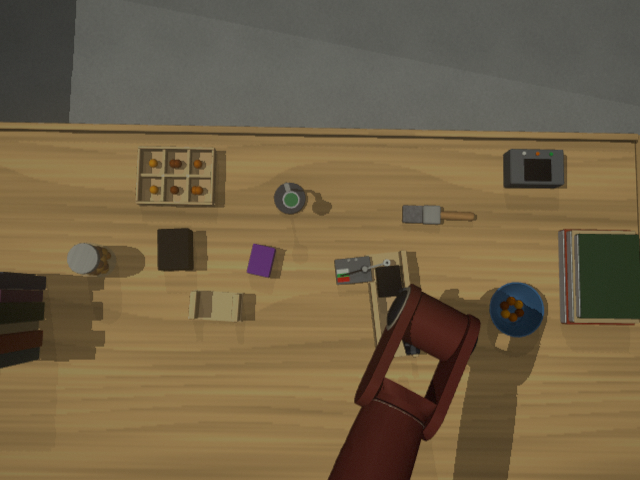

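Run:
```python
from h import *
lever("w13",(509.5,53),(488.5,245.5)); lever("w12",(548,57),(521,273)); lever("w21",(517.5,56),(527.7,250.3))
v=("w21",(380,195,525,300)); s,e=slabfit([v],[.6,-.176,.12,.01]); print(s.round(4),e)
s,e=slabfit([v],[.6,-.176,.12],z0=.009); c,sn=np.cos(B0[2]),np.sin(B0[2]);d=s[:2]-np.array(B0[:2]); print((c*d[0]+sn*d[1])*1e3,(-sn*d[0]+c*d[1])*1e3,s[2]-B0[2],e)
f=cv2.imread("pics/top9.png"); cv2.imwrite("pics/top9c.png",cv2.convertScaleAbs(cv2.resize(f[245:305,320:420],None,fx=8,fy=8,interpolation=cv2.INTER_CUBIC),alpha=1.6))
im=cv2.imread("pics/w21.png"); cv2.imwrite("pics/w21c.png",cv2.resize(im[25:305,380:590],None,fx=2.1,fy=2.1,interpolation=cv2.INTER_CUBIC))
```

```text
w13 tip [ 82.4 104.7] rol [83.1 -0.4] len 105.0 ang 0.007 roller disp->ang 0.003
w12 tip [ 82.1 104.5] rol [83.5 -0.7] len 105.2 ang 0.014 roller disp->ang 0.01
w21 tip [ 73.5 103.7] rol [92.7 -0.2] len 105.6 ang 0.183 roller disp->ang 0.195
[ 0.604  -0.1767  0.1262  0.0047] 0.019571763131482123
50.17357279492645 -0.44883724082795184 0.00439406361665734 0.048159558942759806
```

View pics/top9c.png

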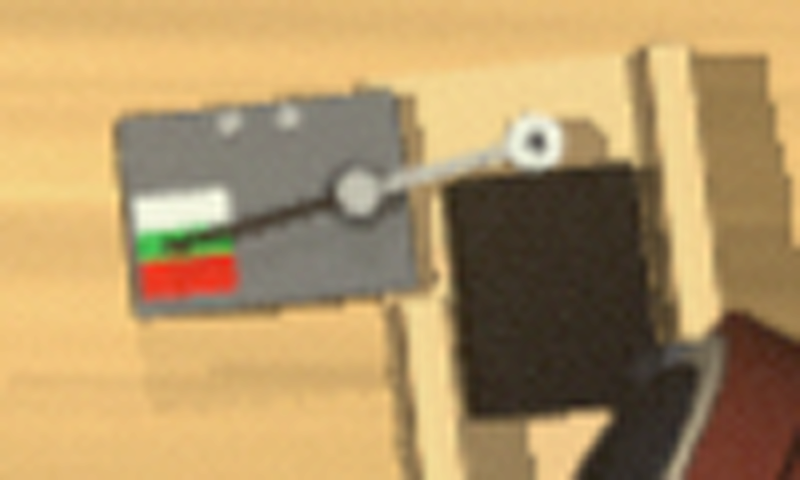

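View pics/w21c.png

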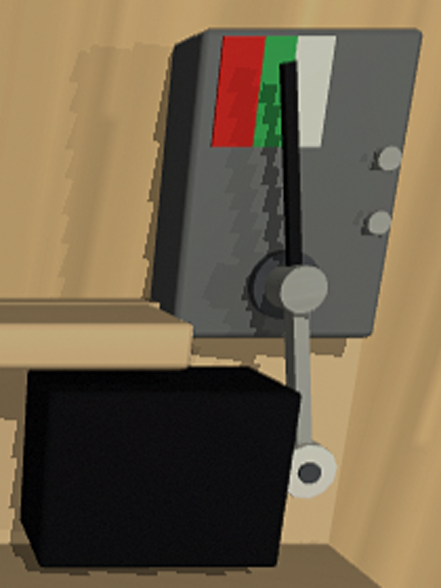

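The top view shows the pointer at about (343, 275), in the middle of the green patch. The lever reads about 0.17 rad, and the slab is at bay x ≈ 50 mm with the roller against it. The gripper is clear, and the bystanders are at the same pixels as at the start. I'm handing in.

Run:
```python
from plant import manip, monitor
print(manip.job_done()); print(monitor.state()["time"])
```

```text
the job is handed in; nothing more can be done
None
the job is handed in; nothing more can be done
```

I lifted the slab out of its holder by its long sides, set it on the open shelf at about (0.464, 0.000) and let go. I then took it by its ends, lowered it into the bay, pushed it onto the roller in small steps with closed fingers, and backed off. The job was handed in at about 23 s, and no verdict came back.

**Last checks, gripper clear:**
- **Lever:** about 0.17 rad by the wrist camera, against 0.09 (click) and 0.25 (overtravel). The top view shows the pointer mid-green.
- **Slab:** bay x ≈ 50 mm, y ≈ -0.4 mm, yaw within 0.01 rad, resting on the roller.
- **Bystanders:** jar, bowl, loupe and brush look unmoved in the top view.

**What disagreed:**
- **Fingertips:** they sit about 37 mm (shut) to 50 mm (open) behind the reported TCP, not at it. I found this before the first grasp, with nothing touched, and commanded lower heights to match.
- **Wrist-camera heights:** they came out mostly 1 to 8 mm low, so I used the text's heights and contact force to set the slab down.
- **Pointer in the wrist view:** it appeared near the white/green border because of the viewing angle; I took the lever angle and the top view as correct.

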